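Isolate the track power, then clear and sort the derailed stock

ROBOT

A 7-joint arm with a two-finger parallel gripper is mounted at the origin on the work surface. World frame = base frame: x ahead of the robot, y to its left, z up, the work surface at z = 0. Lengths are in m, angles in rad, forces in N, time in s.
With the tool pointing down it reaches from about 0.425 to 0.925 m from the base axis. Payload 6.8 kg.
Tool frame: the origin (TCP) lies at the very end of the fingers, on their centre line; the grasp point (between the pads) lies 19 mm behind it (r.grip_depth is the distance from the TCP to the grasp point, in m); z points along the fingers, y is the direction in which the jaws open and shut (so a half turn about z gives the same grasp; the last joint's range is limited). The gripper opens to 85 mm and grips with 20 to 120 N. Pads are 22 mm wide; open, the fingers measure 114 mm over their backs; the gripper's body (76 mm by 85 mm) begins 54 mm behind the grasp point. The pads swing forward as they close: fully open they stand 13 mm farther back than shut.
Start: joints at [-1.368, 0.477, 0.022, 1.555, -0.011, 1.109, -0.083], TCP at [0.206, 0.643, 0.231] pointing down, gripper open.
Joint ranges: [-2.96, 2.96], [-0.34, 2.1], [-1.41, 1.46], [0.24, 2.44], [-1.37, 4.51], [0.17, 1.92], [-2.96, 2.96]. Speed limits (rad/s): [2.39, 2.39, 3.14, 3.14, 3.14, 3.14, 3.14].

INTERFACE

Orientations are given as a rotation vector (axis times angle).
In Python, from bench import r, grab_frame gives the robot as it stands. The module is installed in compiled form; this text tells all that it offers.
- The arm moves only by the tool play_rows, never from a script. Its argument "increments" is a list of rows, each a list of 7 numbers: the shift along the tool's x, y, z in mm, then the turn, a rotation vector about the tool's x, y, z in rad, then the closure in counts, from 0 (fully open) to 255 (shut). In form: [[tx, ty, tz, rx, ry, rz, claw], ...]. A call has 1 to 5 rows; each row shifts and turns the pose as measured when the row begins, along the tool's axes as they then stand; what a row does not reach is not made up. A row lasts 1/10 s, in which the tool goes at most 50 mm and 8.59 degrees, less where a joint would pass 70% of its speed; a pose out of reach is approached as far as the arm can. A call is refused whole if a number of a shift passes 50 or a number of a turn 0.15, either way. A call with a gripper value outside its range is refused whole. The fingers move at their own pace and stop on an object; "force" is the grip in N (left out, the last holds). Time passes only in rows, so rows that do not move let the fingers close. It gives the time, the measured TCP pose, the force and the opening at its end, in the units of the state.
- r.get_obs(): the state, without advancing time (a new reading comes with each control period).
- grab_frame(name): name is "scene" or "top" or "wrist"; returns a dict with "color" (420x560x3 uint8, blue, green, red), "depth" (420x560 float32, m along the optical axis (not along the pixel's ray), 0 where there is no reading), "K" (3x3 intrinsics, pixels), "T" (4x4, takes a point from camera to world coordinates). Camera axes: x right, y up, looking along -z (the intrinsics and any distortion apply to the point x, -y, -z); pixel columns grow to the right and rows downward; lengths in m; the calibration is good to about 2 mm. The wrist camera is an equidistant fisheye: a pixel r from the principal point sees the ray r / f radians off the axis. A picture is of the moment at which its call begins.
- r.hand_in(): hands the job in, once; it reports no verdict.
The state is a dict: "clock": time; "joints": joint angles; "qvel": joint speeds; "tau": joint torques, N m; "tcp_pos": TCP position; "orientation": TCP orientation; "contact_force": force on the tool from outside, world axes, zero at the start; "moment": the same for the moment, N m; "grip_width": finger opening in m.
Only numpy, scipy, OpenCV 4.12 (cv2) and the standard library are available. Lean on these libraries where they do the work, as an engineer would, in place of code of your own. Each camera call takes 0.05 s, during which the arm holds its last target.

TASK

First switch off the track power: turn the red isolator knob on the sloping control box clockwise until it clicks past its detent and stays there. Only then clear the bench: stand both wagons upright on their wheels on the floor of the green tray and lay the piece of track flat in the cream tray. Leave the knob switched off and everything else on the bench where it is.

Things in the scene. Friction and masses are not known exactly. Their poses are not given: they have to be found in the camera images.
- isolator (a joint): angle of the isolator knob (rad): 0 at the start (power on), 1.2 at its stop (off). It grows as the knob turns clockwise, seen from outside looking onto the sloping panel. A spring detent pushes it back with up to 0.17 N m until half-way (0.6), then snaps it on to its stop and holds it there
- isolator_grip (a point): grip of the knob: red bar 62 long x 18 mm thick on a black disc 60 mm across, on a green panel (135 x 140 mm, upper edge, on the robot side, 104 mm up). The bar's sides run 11 to 43 mm out from the panel. Point on the turning axis, 30 mm out from the panel. z = turning axis out of the panel, leaning 30 degrees from vertical away from the robot; x = along the bar. Turns with the knob; clear along z
- green_tray: green open tray, outside 200 x 180 x 35 mm (x, y, z of its frame), walls 5 mm and floor 5 mm thick; stays put. Origin at the centre of its underside, x along the 200 mm side. It is for the wagons. Left or right on the bench
- cream_tray: cream open tray, outside 200 x 180 x 35 mm (x, y, z of its frame), walls 5 mm and floor 5 mm thick; stays put. Origin at the centre of its underside, x along the 200 mm side. It is for the track section. Left or right on the bench, opposite the green one
- open_wagon_center (a point): red open goods wagon, body 112 long x 32 wide x 46 mm tall over its wheels (120 mm over couplings), 60 to 130 g. Point at its centre, half-way up (23 mm above the wheels' underside); x along its length, z up; flat sides from 12 mm to 46 mm above the bench
- tank_wagon_center (a point): grey tank wagon with yellow bands: lying tank 31 mm across and 100 mm long, axis along x at 31.5 mm above the wheels' underside, on a frame 112 x 28 mm; 47 mm tall, 60 to 130 g. Point at its centre, 23.5 mm above the wheels' underside; x along its length, z up
- track_center (a point): straight piece of model track on a grey ballast base, 150 long x 42 wide x 16 mm tall with the rails (base 11 mm), 55 to 115 g, lying flat. Point at its centre, 8 mm above its underside; x along its length, z up
- engine: bystander: faded green tinplate engine, 160 x 52 x 80 mm; origin under its centre
- clock: bystander: cream porcelain station clock on a foot 64 mm across, 123 mm tall; origin under its centre
- oil_pot: bystander: copper-coloured pot 32 mm across, 70 mm tall, standing between the things to clear and a tray; origin under its centre
- paint_jar: bystander: small blue jar with white cap, 34 mm across, 60 mm tall, standing between the things to clear and a tray; origin under its centre
- crane: bystander, fixed: silver loading crane at the back of the bench, base 70 mm square, mast 215 mm tall, jib reaching 220 mm to the left (its own +y) rising to 233 mm; origin under its mast

How it is judged:
On the way, in this order (a step that is already met when the one before it is completed fails the run):
1. the isolator knob has clicked past its detent (value of joint isolator above 0.95 rad), for 0.2 s.
2. both wagons stand in the green tray and the track lies in the cream tray (x of open_wagon_center in the frame of green_tray between -0.095 and 0.095 m and y of open_wagon_center in the frame of green_tray between -0.085 and 0.085 m and z of each of open_wagon_center, tank_wagon_center in the frame of green_tray below 0.036 m and angle between each of open_wagon_center, tank_wagon_center, track_center's own z axis and vertical below 0.15 rad and x of tank_wagon_center in the frame of green_tray between -0.095 and 0.095 m and y of tank_wagon_center in the frame of green_tray between -0.085 and 0.085 m and x of track_center in the frame of cream_tray between -0.095 and 0.095 m and y of track_center in the frame of cream_tray between -0.085 and 0.085 m and z of track_center in the frame of cream_tray below 0.021 m), for 0.2 s.
At the end, for the whole second after the job is handed in: The isolator knob rests past its detent (over 0.95 rad); both wagons stand upright (within 0.15 rad) on the floor of the green tray and the track section lies flat on the floor of the cream tray, all at rest and released (all of step 2 and value of joint isolator above 0.95 rad and linear speed of each of open_wagon, tank_wagon, track below 0.02 m/s); the robot touches nothing.
It fails at once if a wagon or the track is moved more than 15 mm while the isolator is still on (below 0.6 rad) (value of joint isolator below 0.6 rad and distance of any of open_wagon_center, tank_wagon_center, track_center from where it was at the start of the episode above 0.015 m).
It fails at once if a bystander is shifted more than 15 mm or tipped (distance of any of engine, clock, oil_pot, paint_jar from where it was at the start of the episode above 0.015 m or angle between any of engine, clock, oil_pot, paint_jar's own z axis and vertical above 0.25 rad).
It also fails if it takes over 72 s, if anything falls off the work surface, if the arm or the gripper's body presses on something with over 40 N, if the wrist force passes 120 N, or if a joint passes its speed limit or range.

## Working session

There is one attempt and no reset: what is moved stays moved. The work goes in short steps, Python scripts to look and compute and a tool call to move; the robot and the scene stay as the last step left them, time stands still between calls to the robot, and variables do not carry over. Pictures are saved under pics/ and viewed, and the job is handed in when it is done.

Besides the shell and the picture viewer there is one more tool, called after ">>>" by a JSON object that holds its "op" and its "data", one argument or row to a line. play_rows: Moves the arm, as the interface text tells. Its arguments: {"type":"object","properties":{"increments":{"type":"array","items":{"type":"array","items":{"type":"number"}}},"force":{"type":"number"}},"required":["increments"]}

```bash
mkdir -p pics; cat > h.py <<'E'
import numpy as np, cv2
from bench import r, grab_frame
from scipy.spatial.transform import Rotation as R
def save(f,name): cv2.imwrite('pics/'+name+'.png',f['color'])
def world(f,u,v,fish=False):
    K=f['K'];d=f['depth'][v,u]
    x=(u-K[0,2])/K[0,0];y=(v-K[1,2])/K[1,1]
    if fish:
        t=np.hypot(x,y);s=np.tan(t)/t if t>0 else 1;x*=s;y*=s
    p=np.array([x*d,-y*d,-d,1]);return (f['T']@p)[:3]
def ray(f,u,v,z):
    K=f['K'];x=(u-K[0,2])/K[0,0];y=(v-K[1,2])/K[1,1]
    d=f['T'][:3,:3]@np.array([x,-y,-1]);o=f['T'][:3,3]
    return o+d*(z-o[2])/d[2]
E
python3 - <<'E'
from h import *
import pickle
F={n:grab_frame(n) for n in['scene','top','wrist']}
pickle.dump(F,open('F0.pkl','wb'))
for n in F: save(F[n],n+'0');print(n,F[n]['K'].tolist(),F[n]['T'].round(3).tolist())
o=r.get_obs();print(o)
print(r.grip_depth)
E
```

```text
scene [[533.5943823016552, 0.0, 280.8456585531863], [0.0, 533.5943823016552, 205.3656948355884], [0.0, 0.0, 1.0]] [[-0.751, -0.513, 0.416, 1.089], [0.66, -0.586, 0.47, 0.557], [0.002, 0.627, 0.779, 1.028], [0.0, 0.0, 0.0, 1.0]]
top [[526.6621595739892, 0.0, 276.01257630004704], [0.0, 526.6621595739892, 211.18765068436747], [0.0, 0.0, 1.0]] [[0.006, 0.999, -0.05, 0.511], [-1.0, 0.006, -0.007, -0.019], [-0.006, 0.05, 0.999, 1.28], [0.0, 0.0, 0.0, 1.0]]
wrist [[325.19226210127806, 0.0, 276.76647555648634], [0.0, 325.19226210127806, 204.24851159195242], [0.0, 0.0, 1.0]] [[0.306, -0.909, -0.283, 0.134], [0.952, 0.292, 0.093, 0.667], [-0.002, -0.297, 0.955, 0.372], [0.0, 0.0, 0.0, 1.0]]
{'clock': 0.15, 'joints': array([-1.36811903,  0.47758834,  0.02234102,  1.55620348, -0.01148981,
        1.10927237, -0.08307615]), 'qvel': array([ 0.00013481, -0.00242187,  0.00119765, -0.00261524, -0.00057796,
        0.00146976, -0.00273505]), 'tau': array([ 3.56700795e-03, -5.96917927e+01,  1.61076162e+00, -2.81492329e+01,
        1.26956287e-02,  6.54847492e-03, -2.23161948e-05]), 'tcp_pos': array([0.20628369, 0.64224582, 0.23057243]), 'orientation': array([-4.86108836e-01, -3.10364453e+00,  2.10312710e-03]), 'contact_force': array([-0.13402384,  0.90827431,  0.50455611]), 'moment': array([-0.03629767, -0.03278071,  0.02485072]), 'grip_width': 0.08589261060217393}
0.0187
```

View pics/top0.png

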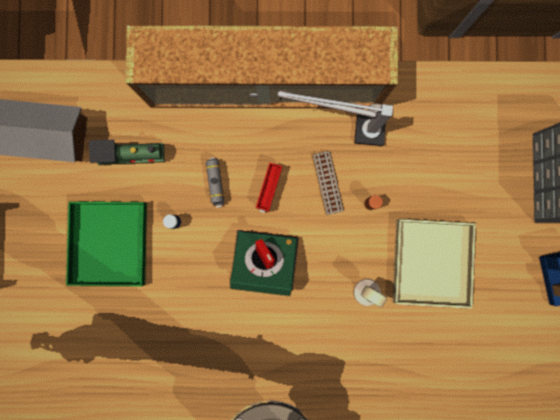

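View pics/scene0.png

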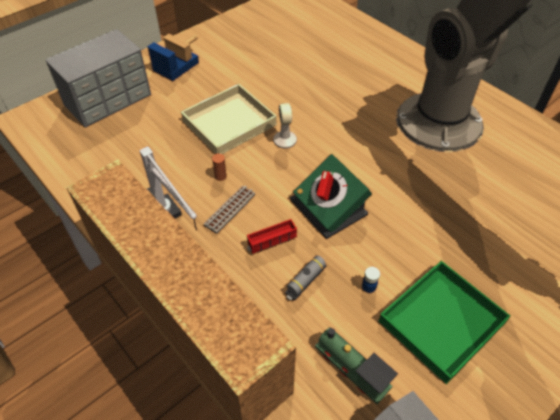

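View pics/wrist0.png

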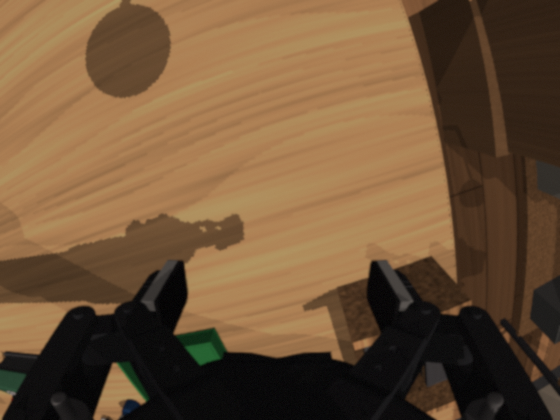

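The top view shows the green tray at about (107,243), cream tray (435,262), knob (264,255), tank wagon (215,182), red wagon (269,187) and track (328,182). The paint jar is at (172,221), oil pot (374,201), clock (370,293) and the crane jib runs from (280,95) to (390,110).

```bash
python3 - <<'E'
from h import *
import pickle
F=pickle.load(open('F0.pkl','rb'))
t=F['top']
c=t['color'][80:320,60:300];cv2.imwrite('pics/c1.png',cv2.resize(c[60:220,130:250],None,fx=5,fy=5,interpolation=cv2.INTER_CUBIC)[:600])
c=t['color'][120:240,180:360];cv2.imwrite('pics/c2.png',cv2.resize(c,None,fx=4.4,fy=4.4,interpolation=cv2.INTER_CUBIC))
for n,u,v in [('cork',200,50),('cork2',250,75),('crane base',372,142),('jibtip',283,96),('jibroot',385,108),('house',30,120),('gt floor',107,243),('ct floor',435,262),('tank',215,182),('red',269,188),('trk',328,182),('jar',172,221),('pot',374,201),('clock',370,293),('eng',140,152),('knob',264,250),('table',200,300)]:
    print(n,world(t,u,v).round(4))
for n,cs in [('green',[(68,202),(146,202),(146,287),(68,286)]),('cream',[(399,219),(475,222),(473,306),(395,303)])]:
    for c in cs: print(n,ray(t,*c,.035).round(4))
s=F['scene']
for n,u,v in [('gt',445,320),('ct',228,118),('tank',305,274),('red',272,238),('trk',231,209),('knob',325,185)]: print('S',n,world(s,u,v).round(4))
E
```

```text
cork [0.8962 0.1468 0.213 ]
cork2 [0.8458 0.0435 0.2082]
crane base [ 0.7429 -0.2416  0.0159]
jibtip [ 0.7971 -0.0248  0.2273]
jibroot [ 0.7766 -0.2333  0.2148]
house [0.7751 0.551  0.0947]
gt floor [0.4951 0.3987 0.0037]
ct floor [ 0.4543 -0.3945  0.0039]
tank [0.6402 0.1327 0.05  ]
red [0.629  0.0064 0.0263]
trk [ 0.6454 -0.1356  0.0147]
jar [0.5478 0.2308 0.0572]
pot [ 0.5964 -0.2369  0.0665]
clock [ 0.3907 -0.2186  0.116 ]
eng [0.7077 0.3063 0.0652]
knob [0.4831 0.0148 0.1083]
table [0.3591 0.1716 0.0006]
green [0.5921 0.4834 0.035 ]
green [0.5932 0.2979 0.035 ]
green [0.3927 0.2942 0.035 ]
green [0.3938 0.4783 0.035 ]
cream [ 0.5564 -0.3014  0.035 ]
cream [ 0.5504 -0.4804  0.035 ]
cream [ 0.3537 -0.4732  0.035 ]
cream [ 0.3594 -0.291   0.035 ]
S gt [0.4874 0.3987 0.0037]
S ct [ 0.4488 -0.3938  0.0091]
S tank [0.6519 0.1412 0.0482]
S red [0.6426 0.0222 0.046 ]
S trk [ 0.6484 -0.1233  0.018 ]
S knob [0.4819 0.0224 0.1062]
```

View pics/c1.png

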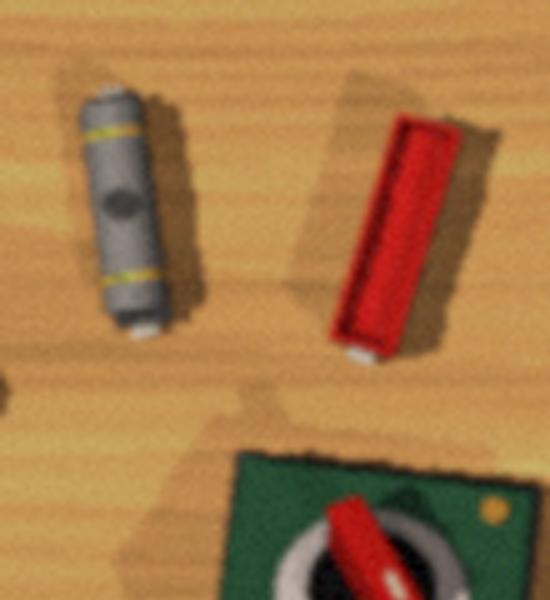

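View pics/c2.png

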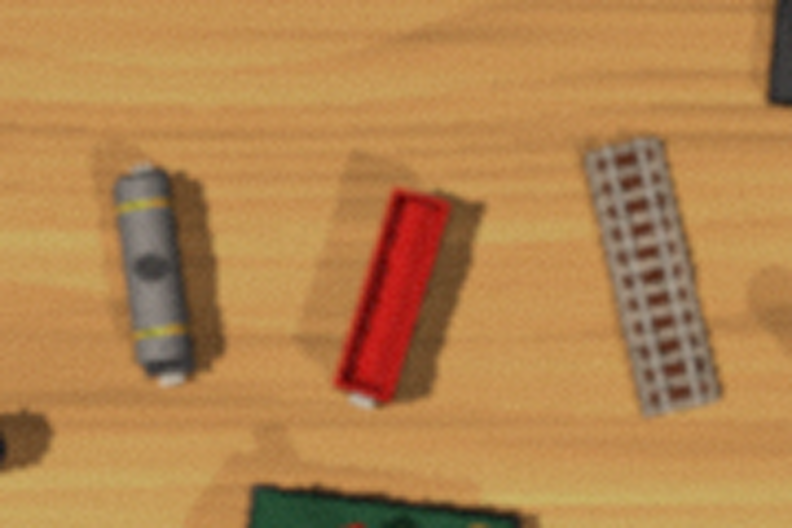

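```bash
python3 - <<'E'
from h import *
import pickle
F=pickle.load(open('F0.pkl','rb'))
t=F['top'];s=F['scene']
def quad(n,f,pts,z):
    P=np.array([ray(f,u,v,z) for u,v in pts]);print(n,'ctr',P.mean(0).round(4),'edges',[round(np.linalg.norm(P[i]-P[i-1]),4) for i in range(4)])
    a=P[0]+P[1]-P[2]-P[3];print('  yaw',np.degrees(np.arctan2(a[1],a[0])))
quad('red',t,[(190+a/5,140+b/5) for a,b in[(398,115),(462,127),(395,357),(332,340)]],.046)
quad('trk',t,[(180+a/4.4,120+b/4.4) for a,b in[(584,152),(660,138),(721,395),(645,416)]],.013)
A=ray(t,190+110/5,140+97/5,.047);B=ray(t,190+137/5,140+318/5,.047)
print('tank',A,B,(A+B)/2,np.degrees(np.arctan2(*(A-B)[1::-1])))
def cloud(f):
    v,u=np.mgrid[:420,:560];K=f['K'];d=f['depth']
    p=np.stack([(u-K[0,2])/K[0,0]*d,-(v-K[1,2])/K[1,1]*d,-d],-1)
    return p@f['T'][:3,:3].T+f['T'][:3,3]
boxes={'tank':(.57,.72,.09,.18),'red':(.56,.71,-.05,.07),'trk':(.55,.74,-.19,-.08)}
for n,b in boxes.items():
  for nm,f,off in(('top',t,0),('scene',s,0)):
    P=cloud(f);m=(f['depth']>0)&(P[...,0]>b[0])&(P[...,0]<b[1])&(P[...,1]>b[2])&(P[...,1]<b[3])&(P[...,2]>.008)
    Q=P[m]; rc=cv2.minAreaRect(Q[:,:2].astype('f4')); w,vv=np.linalg.eigh(np.cov(Q[:,:2].T));a=vv[:,1]*np.sign(vv[0,1])
    print(n,nm,m.sum(),'mean',Q.mean(0).round(4),'yaw',np.degrees(np.arctan2(a[1],a[0])).round(1),'rect',np.round(rc[0],4),np.round(rc[1],4),'zpct',np.percentile(Q[:,2],[50,95]).round(4))
# panel
for nm,f in(('top',t),('scene',s)):
    P=cloud(f);hsv=cv2.cvtColor(f['color'],cv2.COLOR_BGR2HSV)
    reg=(P[...,0]>.38)&(P[...,0]<.58)&(P[...,1]>-.08)&(P[...,1]<.1)&(f['depth']>0)
    g=reg&(hsv[...,0]>45)&(hsv[...,0]<95)&(hsv[...,1]>80)&(P[...,2]>.02)
    Q=P[g];
    c=np.median(Q,0);
    for _ in range(5):
        A=np.c_[Q[:,:2],np.ones(len(Q))];k=np.linalg.lstsq(A,Q[:,2],rcond=None)[0];e=Q[:,2]-A@k;Q=Q[abs(e)<max(.003,1.5*e.std())]
    nrm=np.array([-k[0],-k[1],1]);nrm/=np.linalg.norm(nrm)
    print(nm,'panel n',nrm.round(3),'tilt',np.degrees(np.arccos(nrm[2])),'yaw',np.degrees(np.arctan2(nrm[1],nrm[0])),e.std(),len(Q),'k',k)
    rd=reg&((hsv[...,0]<8)|(hsv[...,0]>172))&(hsv[...,1]>150)
    Q2=P[rd];h=(Q2-Q.mean(0))@nrm;Q3=Q2[h>.036]
    print(' bar',len(Q2),np.percentile(h,[5,50,95]).round(4),'top mean',Q3.mean(0).round(4),h[h>.036].mean())
    w,vv=np.linalg.eigh(np.cov(Q3.T));print(' bar dir',vv[:,2].round(3), 'zrange panel',Q[:,2].min(),Q[:,2].max())
    pr=(Q3-Q3.mean(0))@vv[:,2];print(' len',pr.min(),pr.max())
P=cloud(t)
for n,b in {'jar':(.5,.6,.19,.26),'pot':(.56,.64,-.27,-.2),'clock':(.3,.45,-.28,-.17),'eng':(.6,.8,.2,.45),'crane':(.65,.85,-.3,-.18),'jib':(.7,.84,-.2,0)}.items():
    m=(t['depth']>0)&(P[...,0]>b[0])&(P[...,0]<b[1])&(P[...,1]>b[2])&(P[...,1]<b[3])&(P[...,2]>.015);Q=P[m];print(n,Q.min(0).round(3),Q.max(0).round(3))
E
```

```text
red ctr [0.6297 0.0051 0.046 ] edges [np.float64(0.1106), np.float64(0.0307), np.float64(0.113), np.float64(0.0306)]
  yaw -15.856297375212145
trk ctr [ 0.6444 -0.1364  0.013 ] edges [np.float64(0.1491), np.float64(0.0425), np.float64(0.1453), np.float64(0.0432)]
  yaw 13.207565812161736
tank [0.69392273 0.14080393 0.047     ] [0.58958808 0.12683936 0.047     ] [0.6417554  0.13382165 0.047     ] 7.623393113556716
tank top 627 mean [0.6409 0.1338 0.0396] yaw 8.3 rect [0.6439 0.1358] [0.1215 0.0411] zpct [0.043  0.0497]
tank scene 803 mean [0.6535 0.1422 0.0367] yaw 6.5 rect [0.6476 0.1374] [0.1177 0.0319] zpct [0.0414 0.0483]
red top 689 mean [0.6298 0.0062 0.0328] yaw -16.9 rect [0.6375 0.0028] [0.0433 0.1363] zpct [0.0304 0.0475]
red scene 994 mean [0.6339 0.009  0.0325] yaw -16.3 rect [0.6345 0.0067] [0.0379 0.118 ] zpct [0.0317 0.0463]
trk top 918 mean [ 0.6436 -0.1362  0.0122] yaw 12.9 rect [ 0.635  -0.1384] [0.1671 0.0418] zpct [0.0118 0.0169]
trk scene 766 mean [ 0.6475 -0.1329  0.0123] yaw 13.0 rect [ 0.6453 -0.1338] [0.1519 0.0436] zpct [0.012  0.0169]
top panel n [ 0.493 -0.
[... 296 characters left out ...]
n -0.11059980241463159 0.03754423748561167
scene panel n [ 0.492 -0.055  0.869] tilt 29.688418993202237 yaw -6.376207583392712 0.0015648709380849642 1297 k [-0.56659537  0.06331562  0.33009657]
 bar 341 [0.0111 0.0359 0.0457] top mean [0.4868 0.019  0.1041] 0.042234348659117286
 bar dir [-0.825 -0.323  0.464] zrange panel 0.034107456756933385 0.10313803368432795
 len -0.10107482252611803 0.035197996215688254
jar [0.532 0.218 0.015] [0.563 0.25  0.065]
pot [ 0.579 -0.255  0.016] [ 0.61  -0.224  0.076]
clock [ 0.357 -0.259  0.015] [ 0.404 -0.202  0.126]
eng [0.681 0.26  0.015] [0.8   0.45  0.108]
crane [ 0.734 -0.273  0.015] [ 0.85 -0.18  0.22]
jib [ 0.703 -0.2    0.015] [ 0.84  -0.     0.233]
```

```bash
python3 - <<'E'
from h import *
import pickle
F=pickle.load(open('F0.pkl','rb'))
n=np.array([.4925,-.056,.8685]);n/=np.linalg.norm(n)
ex=np.cross([0,0,1],n);ex/=np.linalg.norm(ex); ey=np.cross(n,ex) # ey up slope toward robot
print('ex',ex.round(3),'ey',ey.round(3))
def cloud(f):
    v,u=np.mgrid[:420,:560];K=f['K'];d=f['depth']
    p=np.stack([(u-K[0,2])/K[0,0]*d,-(v-K[1,2])/K[1,1]*d,-d],-1)
    return p@f['T'][:3,:3].T+f['T'][:3,3]
p0=np.array([.46,.02,0]);p0[2]=-.567*.46+.0643*.02+.3299
for nm in('top','scene'):
    f=F[nm];P=cloud(f)-p0;hsv=cv2.cvtColor(f['color'],cv2.COLOR_BGR2HSV)
    h=P@n;a=P@ex;b=P@ey
    red=((hsv[...,0]<8)|(hsv[...,0]>172))&(hsv[...,1]>140)
    m=red&(h>.034)&(h<.055)&(abs(a)<.07)&(abs(b)<.07)&(f['depth']>0)
    q=np.c_[a[m],b[m]].astype('f4');rc=cv2.minAreaRect(q);w,vv=np.linalg.eigh(np.cov(q.T));d=vv[:,1]
    print(nm,m.sum(),'h',h[m].mean(),'rect',rc,'mean',q.mean(0),'dir deg',np.degrees(np.arctan2(d[1],d[0]))%180)
    ring=(hsv[...,1]<70)&(abs(h)<.014)&(abs(a)<.06)&(abs(b)<.06)&(f['depth']>0)
    q2=np.c_[a[ring],b[ring]].astype('f4');print(' ring',len(q2),cv2.minEnclosingCircle(q2),np.percentile(q2,[2,98],axis=0))
    g=(hsv[...,0]>45)&(hsv[...,0]<95)&(hsv[...,1]>80)&(abs(h)<.006)&(abs(a)<.1)&(abs(b)<.1)
    q3=np.c_[a[g],b[g]].astype('f4');print(' panel',cv2.minAreaRect(q3))
    c=f['color'];y0,x0=(215,220) if nm=='top' else (150,285)
    cv2.imwrite(f'pics/k_{nm}.png',cv2.resize(c[y0:y0+90,x0:x0+100],None,fx=6,fy=6,interpolation=cv2.INTER_CUBIC))
E
```

```text
ex [ 0.113  0.994 -0.   ] ey [-0.863  0.098  0.496]
top 204 h 0.04184031852080153 rect ((-0.0045991684310138226, -0.0013230256736278534), (0.01960965245962143, 0.06274041533470154), 34.2253303527832) mean [-4.4223294e-03  2.5173942e-05] dir deg 123.86599588532766
 ring 715 ((-0.003720708191394806, -0.004220759496092796), 0.048347558826208115) [[-0.04621413 -0.0446989 ]
 [ 0.03951576  0.04025846]]
 panel ((-0.004087753593921661, -0.0013162270188331604), (0.13656498491764069, 0.13819283246994019), 89.94488525390625)
scene 192 h 0.042101687024505334 rect ((-0.002447722479701042, -0.0035820472985506058), (0.020459158346056938, 0.060879651457071304), 33.59261703491211) mean [ 0.00166325 -0.00509322] dir deg 121.72658646035862
 ring 655 ((-0.0051406919956207275, -0.0034898912999778986), 0.049585871398448944) [[-0.04710398 -0.04520937]
 [ 0.04042049  0.04151312]]
 panel ((-0.0005207359790802002, -0.003615237772464752), (0.13240870833396912, 0.13908807933330536), 89.7902603149414)
```

View pics/k_top.png

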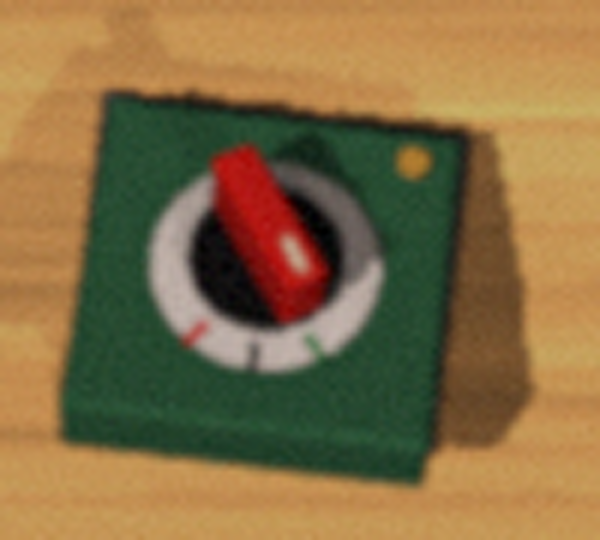

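View pics/k_scene.png

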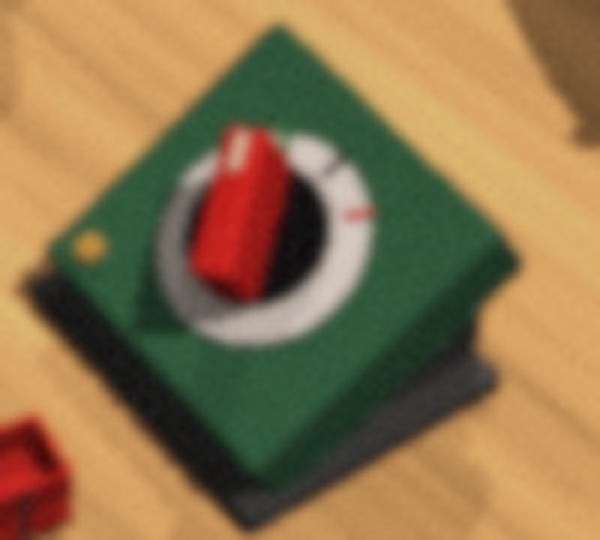

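```bash
cat >> h.py <<'E'
n=np.array([.4925,-.056,.8685]);n/=np.linalg.norm(n)
ex=np.cross([0,0,1],n);ex/=np.linalg.norm(ex); ey=np.cross(n,ex)
p0=np.array([.46,.02,-.567*.46+.0643*.02+.3299])
axisP=p0-.0035*ex-.003*ey
def knobR(deg=33.7):
    a=np.radians(deg);y=np.cos(a)*ex+np.sin(a)*ey;z=-n
    return np.c_[np.cross(y,z),y,z]
def downR(az): # tool y azimuth deg
    a=np.radians(az);y=np.array([np.cos(a),np.sin(a),0]);z=np.array([0,0,-1.]);return np.c_[np.cross(y,z),y,z]
def plan(wps,smm=45,srad=.14,N=60):
    """wps list of (pos,Rmat); prints rows"""
    o=r.get_obs();p=o['tcp_pos'];Rm=R.from_rotvec(o['orientation']).as_matrix()
    for (q,Q) in wps:
        q=np.array(q);d=q-p;w=R.from_matrix(Q@Rm.T).as_rotvec()
        k=int(np.ceil(max(np.linalg.norm(d)*1000/smm,np.linalg.norm(w)/srad,1)))
        rows=[]
        for i in range(k):
            Ri=R.from_rotvec(w*i/k).as_matrix()@Rm
            rows.append(list((Ri.T@d*1000/k).round(1))+list((Ri.T@w/k).round(3)))
        print('->',q.round(3),k,'rows');[print('  ',[float(x) for x in a]) for a in rows[:N]]
        p,Rm=q,Q
def st():
    o=r.get_obs();Rm=R.from_rotvec(o['orientation']).as_matrix()
    print(round(o['clock'],2),o['tcp_pos'].round(4),'z',Rm[:,2].round(3),'y',Rm[:,1].round(3),'F',o['contact_force'].round(1),'w',o['grip_width'].round(4),'q',o['joints'].round(2))
E
python3 - <<'E'
from h import *
print(axisP,axisP+n*.03)
plan([([.35,.42,.33],downR(80)),([.53,.05,.30],knobR()),(axisP+n*.12,knobR())])
E
```

```text
[0.46219342 0.01622804 0.06887897] [0.47696853 0.01454803 0.09493417]
-> [0.35 0.42 0.33] 7 rows
   [-29.3, -24.0, -14.2, -0.0, 0.0, -0.019]
   [-28.8, -24.5, -14.2, -0.0, 0.0, -0.019]
   [-28.3, -25.1, -14.2, -0.0, 0.0, -0.019]
   [-27.8, -25.6, -14.2, -0.0, 0.0, -0.019]
   [-27.3, -26.2, -14.2, -0.0, 0.0, -0.019]
   [-26.8, -26.7, -14.2, -0.0, 0.0, -0.019]
   [-26.3, -27.2, -14.2, -0.0, 0.0, -0.019]
-> [0.53 0.05 0.3 ] 10 rows
   [-24.2, -33.3, 3.0, -0.014, 0.051, -0.063]
   [-22.1, -34.8, 1.4, -0.014, 0.051, -0.063]
   [-19.9, -36.2, -0.2, -0.014, 0.051, -0.063]
   [-17.5, -37.3, -1.7, -0.014, 0.051, -0.063]
   [-15.0, -38.3, -3.0, -0.014, 0.051, -0.063]
   [-12.3, -39.1, -4.2, -0.014, 0.051, -0.063]
   [-9.6, -39.8, -5.3, -0.014, 0.051, -0.063]
   [-6.7, -40.2, -6.3, -0.014, 0.051, -0.063]
   [-3.8, -40.5, -7.1, -0.014, 0.051, -0.063]
   [-0.9, -40.5, -7.8, -0.014, 0.051, -0.063]
-> [0.521 0.01  0.173] 3 rows
   [-8.8, -22.4, 37.4, 0.0, 0.0, 0.0]
   [-8.8, -22.4, 37.4, 0.0, 0.0, 0.0]
   [-8.8, -22.4, 37.4, 0.0, 0.0, 0.0]
```

>>> {"op": "play_rows", "data": {
  "increments": [
    [-29,-24,-14,0,0,-0.02,0],
    [-29,-25,-14,0,0,-0.02,0],
    [-28,-25,-14,0,0,-0.02,0],
    [-28,-26,-14,0,0,-0.02,0],
    [-27,-26,-14,0,0,-0.02,0]
  ]
}}

```text
clock: 0.65
tcp_pos: [0.3056, 0.4812, 0.2973]
orientation: [-0.306, -3.121, 0.013]
contact_force: [0.4, 0.5, 0.2]
grip_width: 0.0858
```

>>> {"op": "play_rows", "data": {
  "increments": [
    [-27,-27,-14,0,0,-0.02,0],
    [-26,-27,-14,0,0,-0.02,0],
    [-24,-33,3,-0.014,0.05,-0.06,0],
    [-22,-35,1,-0.014,0.05,-0.06,0],
    [-20,-36,0,-0.014,0.05,-0.06,0]
  ]
}}

```text
clock: 1.15
tcp_pos: [0.406, 0.3042, 0.321]
orientation: [0.058, -2.987, -0.08]
contact_force: [0.5, 0.2, -0.5]
grip_width: 0.0852
```

```bash
python3 - <<'E'
from h import *
st()
plan([([.53,.05,.30],knobR()),(axisP+n*.12,knobR())])
E
```

```text
Traceback (most recent call last):
  File "h.py", line 38, in st
    print(round(o['clock'],2),o['tcp_pos'].round(4),'z',Rm[:,2].round(3),'y',Rm[:,1].round(3),'F',o['contact_force'].round(1),'w',o['grip_width'].round(4),'q',o['joints'].round(2))
                                                                                                                                  ^^^^^^^^^^^^^^^^^^^^^
AttributeError: 'float' object has no attribute 'round'
```

```bash
sed -i "s/o\['grip_width'\].round(4)/round(o['grip_width'],4)/" h.py; python3 - <<'E'
from h import *
st()
plan([([.53,.05,.30],knobR()),(axisP+n*.12,knobR())])
E
```

```text
1.15 [0.406  0.3042 0.321 ] z [-0.153  0.05  -0.987] y [-0.034  0.998  0.056] F [ 0.5  0.2 -0.5] w 0.0852 q [-0.82  0.18  0.16  1.78 -0.17  1.28  1.01]
-> [0.53 0.05 0.3 ] 7 rows
   [-16.4, -37.0, -1.6, -0.014, 0.05, -0.06]
   [-14.0, -37.9, -2.9, -0.014, 0.05, -0.06]
   [-11.5, -38.6, -4.1, -0.014, 0.05, -0.06]
   [-9.0, -39.2, -5.1, -0.014, 0.05, -0.06]
   [-6.3, -39.6, -6.1, -0.014, 0.05, -0.06]
   [-3.6, -39.8, -6.9, -0.014, 0.05, -0.06]
   [-0.8, -39.8, -7.6, -0.014, 0.05, -0.06]
-> [0.521 0.01  0.173] 3 rows
   [-8.8, -22.4, 37.4, 0.0, 0.0, 0.0]
   [-8.8, -22.4, 37.4, 0.0, 0.0, 0.0]
   [-8.8, -22.4, 37.4, 0.0, 0.0, 0.0]
```

>>> {"op": "play_rows", "data": {
  "increments": [
    [-16,-37,-2,-0.014,0.05,-0.06,0],
    [-14,-38,-3,-0.014,0.05,-0.06,0],
    [-12,-39,-4,-0.014,0.05,-0.06,0],
    [-9,-39,-5,-0.014,0.05,-0.06,0],
    [-6,-40,-6,-0.014,0.05,-0.06,0]
  ]
}}

```text
clock: 1.65
tcp_pos: [0.4973, 0.1138, 0.3061]
orientation: [0.488, -2.69, -0.207]
contact_force: [1.6, 0.2, 0.3]
grip_width: 0.0853
```

>>> {"op": "play_rows", "data": {
  "increments": [
    [-4,-40,-7,-0.014,0.05,-0.06,0],
    [-1,-40,-8,-0.014,0.05,-0.06,0],
    [0,0,0,0,0,0,0]
  ]
}}

```text
clock: 1.95
tcp_pos: [0.5368, 0.0317, 0.2966]
orientation: [0.629, -2.553, -0.248]
contact_force: [0.8, -0.4, -0.5]
grip_width: 0.0856
```

```bash
python3 - <<'E'
from h import *
st()
plan([(axisP+n*.12,knobR())])
for k in['wrist','scene']:
    f=grab_frame(k);save(f,k+'1')
E
```

```text
1.95 [0.5368 0.0317 0.2966] z [-0.506  0.056 -0.861] y [-0.387  0.877  0.285] F [ 0.8 -0.4 -0.5] w 0.0856 q [-0.3   0.52  0.28  1.47 -0.2   1.7   2.07]
-> [0.521 0.01  0.173] 3 rows
   [-9.8, -16.2, 37.6, 0.002, -0.004, 0.003]
   [-9.7, -16.1, 37.7, 0.002, -0.004, 0.003]
   [-9.6, -16.0, 37.8, 0.002, -0.004, 0.003]
```

View pics/wrist1.png

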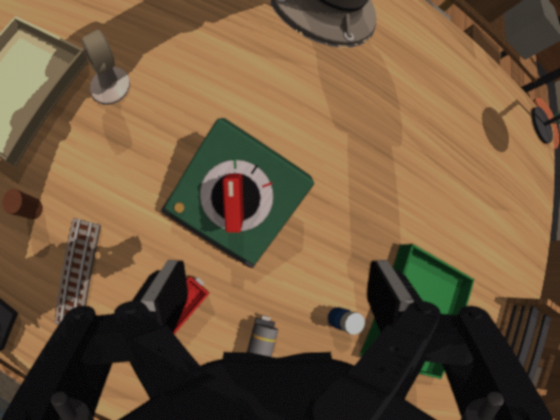

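View pics/scene1.png

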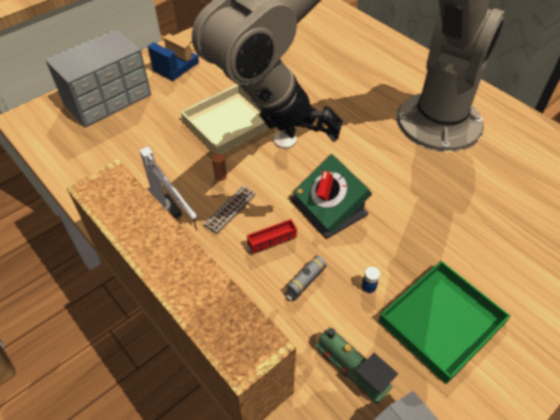

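The wrist view shows the red bar running almost vertically from (230,178) to (234,230), along the tool x axis, so the jaw direction is right. I'll approach it now.

>>> {"op": "play_rows", "data": {
  "increments": [
    [-10,-16,38,0,-0.004,0,0],
    [-10,-16,38,0,-0.004,0,0],
    [-10,-16,38,0,-0.004,0,0],
    [0,0,0,0,0,0,0]
  ]
}}

```text
clock: 2.45
tcp_pos: [0.5202, 0.0236, 0.1726]
orientation: [0.65, -2.571, -0.258]
contact_force: [-0.7, -0.0, -0.4]
grip_width: 0.0856
```

```bash
python3 - <<'E'
from h import *
st()
plan([(axisP+n*.06,knobR()),(axisP+n*.015,knobR())])
f=grab_frame('wrist');save(f,'wrist2')
# project bar ends from wrist
K=f['K'];T=np.linalg.inv(f['T'])
def proj(p):
    q=(T@np.r_[p,1])[:3];x,y,z=q[0],-q[1],-q[2];t=np.arctan2(np.hypot(x,y),z);k=t/np.hypot(x,y)
    return (K[0,0]*x*k+K[0,2],K[1,1]*y*k+K[1,2])
a=np.radians(123.7);d=np.cos(a)*ex+np.sin(a)*ey
im=f['color'].copy()
for s in(-.031,0,.031):
    u=proj(axisP+n*.043+d*s);print(u);cv2.circle(im,tuple(int(round(x)) for x in u),2,(255,255,0),-1)
cv2.imwrite('pics/wrist2b.png',cv2.resize(im[90:330,130:400],None,fx=2.4,fy=2.4))
E
```

```text
2.45 [0.5202 0.0236 0.1726] z [-0.488  0.064 -0.871] y [-0.4    0.87   0.288] F [-0.7 -0.  -0.4] w 0.0856 q [-0.27  0.59  0.26  1.64 -0.22  1.44  2.13]
-> [0.492 0.013 0.121] 2 rows
   [3.4, -6.4, 29.1, 0.002, 0.004, 0.011]
   [3.2, -6.4, 29.1, 0.002, 0.004, 0.011]
-> [0.47  0.015 0.082] 1 rows
   [-0.0, -0.0, 45.0, 0.0, 0.0, 0.0]
(np.float64(257.8866366383196), np.float64(244.9798387887298))
(np.float64(257.98343348891143), np.float64(204.70318654630438))
(np.float64(258.3063944569785), np.float64(160.94435147183546))
```

View pics/wrist2b.png

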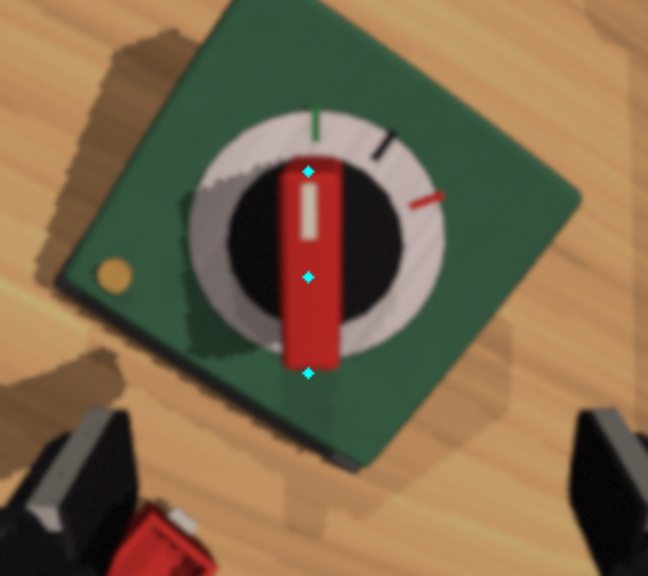

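The projected bar sits within about 2 mm of the picture. I'll go in and grip.

>>> {"op": "play_rows", "data": {
  "increments": [
    [3,-6,29,0.002,0.004,0.011,0],
    [3,-7,29,0.002,0.004,0.011,0],
    [0,0,0,0,0,0,0]
  ]
}}

```text
clock: 2.8
tcp_pos: [0.4992, 0.0189, 0.1299]
orientation: [0.636, -2.584, -0.243]
contact_force: [-0.7, 1.3, 0.8]
grip_width: 0.0854
```

```bash
python3 - <<'E'
from h import *
st()
plan([(axisP+n*.015,knobR())],smm=25)
E
```

```text
2.8 [0.4992 0.0189 0.1299] z [-0.479  0.058 -0.876] y [-0.394  0.877  0.274] F [-0.7  1.3  0.8] w 0.0854 q [-0.28  0.61  0.25  1.73 -0.22  1.33  2.14]
-> [0.47  0.015 0.082] 3 rows
   [1.9, -1.5, 18.7, -0.002, 0.005, 0.003]
   [1.8, -1.6, 18.7, -0.002, 0.005, 0.003]
   [1.7, -1.6, 18.7, -0.002, 0.005, 0.003]
```

>>> {"op": "play_rows", "data": {
  "increments": [
    [2,-2,19,0,0.005,0.003,0],
    [2,-2,19,0,0.005,0.003,0],
    [2,-2,14,0,0.005,0.003,0],
    [0,0,2,0,0,0,0],
    [0,0,0,0,0,0,0]
  ]
}}

```text
clock: 3.3
tcp_pos: [0.4811, 0.0198, 0.0936]
orientation: [0.638, -2.589, -0.235]
contact_force: [0.2, -0.2, 0.5]
grip_width: 0.0855
```

```bash
python3 - <<'E'
from h import *
st()
o=r.get_obs();print((o['tcp_pos']-axisP)@np.c_[ex,ey,n])
plan([(axisP+n*.015,knobR())],smm=25)
E
```

```text
3.3 [0.4811 0.0198 0.0936] z [-0.473  0.054 -0.879] y [-0.397  0.878  0.268] F [ 0.2 -0.2  0.5] w 0.0855 q [-0.28  0.63  0.24  1.8  -0.23  1.24  2.14]
[ 0.0057273  -0.00371793  0.03061277]
-> [0.47  0.015 0.082] 1 rows
   [6.6, -2.5, 15.5, -0.012, 0.018, 0.009]
```

>>> {"op": "play_rows", "data": {
  "increments": [
    [7,-3,12,-0.012,0.018,0.009,0],
    [2,-1,6,0,0.005,0,0],
    [0,0,0,0,0,0,0]
  ]
}}

```text
clock: 3.6
tcp_pos: [0.4683, 0.0129, 0.0813]
orientation: [0.622, -2.568, -0.239]
contact_force: [0.0, 0.1, -0.3]
grip_width: 0.0854
```

```bash
python3 - <<'E'
from h import *
st()
o=r.get_obs();print((o['tcp_pos']-axisP)@np.c_[ex,ey,n])
plan([(axisP+n*.015,knobR())],smm=25)
E
```

```text
3.6 [0.4683 0.0129 0.0813] z [-0.494  0.054 -0.868] y [-0.385  0.881  0.274] F [ 0.   0.1 -0.3] w 0.0854 q [-0.27  0.65  0.25  1.82 -0.23  1.23  2.15]
[-0.00261304  0.00056116  0.01397211]
-> [0.47  0.015 0.082] 1 rows
   [-1.9, 1.9, -1.0, -0.001, -0.003, -0.0]
```

Good to 3 mm. I'll centre it and close.

>>> {"op": "play_rows", "data": {
  "increments": [
    [-2,2,-1,0,0,0,120],
    [0,0,0,0,0,0,200],
    [0,0,0,0,0,0,255],
    [0,0,0,0,0,0,255],
    [0,0,0,0,0,0,255]
  ],
  "force": 70
}}

```text
clock: 4.1
tcp_pos: [0.4703, 0.0157, 0.0822]
orientation: [0.622, -2.568, -0.239]
contact_force: [-0.2, -0.6, -1.3]
grip_width: 0.0168
```

>>> {"op": "play_rows", "data": {
  "increments": [
    [0,0,0,0,0,0,255],
    [0,0,0,0,0,0,255],
    [0,0,0,0,0,0,255]
  ]
}}

```text
clock: 4.4
tcp_pos: [0.4702, 0.0157, 0.0822]
orientation: [0.622, -2.568, -0.239]
contact_force: [0.6, 0.3, 0.4]
grip_width: 0.0172
```

Gripped at 17 mm, against 18 mm expected. Now turning.

>>> {"op": "play_rows", "data": {
  "increments": [
    [0,0,0,0,0,0.13,255],
    [0,0,0,0,0,0.13,255],
    [0,0,0,0,0,0.13,255],
    [0,0,0,0,0,0.13,255],
    [0,0,0,0,0,0.13,255]
  ]
}}

```text
clock: 4.9
tcp_pos: [0.4703, 0.0148, 0.0821]
orientation: [-0.259, -2.61, -0.007]
contact_force: [-0.2, 0.2, -0.9]
grip_width: 0.0166
```

```bash
python3 - <<'E'
from h import *
st()
o=r.get_obs();print((o['tcp_pos']-axisP)@np.c_[ex,ey,n],o['moment'])
plan([(axisP+n*.015,knobR(33.7-68.75))],smm=25)
E
```

```text
4.9 [0.4703 0.0148 0.0821] z [-0.493  0.054 -0.868] y [ 0.185  0.982 -0.044] F [-0.2  0.2 -0.9] w 0.0166 q [-0.4   0.67  0.42  1.82 -0.33  1.25  1.57]
[-0.00051058 -0.00060921  0.0155807 ] [-0.15480529 -0.47707722  0.08027651]
-> [0.47  0.015 0.082] 4 rows
   [0.2, 0.1, 0.1, -0.0, 0.0, 0.132]
   [0.2, 0.1, 0.1, -0.0, 0.0, 0.132]
   [0.2, 0.1, 0.1, -0.0, 0.0, 0.132]
   [0.2, 0.0, 0.1, -0.0, 0.0, 0.132]
```

>>> {"op": "play_rows", "data": {
  "increments": [
    [0,0,0,0,0,0.13,255],
    [0,0,0,0,0,0.13,255],
    [0,0,0,0,0,0.13,255],
    [0,0,0,0,0,0.12,255],
    [0,0,0,0,0,0.04,255]
  ]
}}

```text
clock: 5.4
tcp_pos: [0.47, 0.0141, 0.0823]
orientation: [-0.993, -2.441, 0.194]
contact_force: [0.5, -1.7, 0.3]
grip_width: 0.0169
```

```bash
python3 - <<'E'
from h import *
st()
o=r.get_obs();print((o['tcp_pos']-axisP)@np.c_[ex,ey,n],o['moment'])
plan([(axisP+n*.015,knobR(33.7-68.75))],smm=25)
E
```

```text
5.4 [0.47   0.0141 0.0823] z [-0.494  0.053 -0.868] y [ 0.617  0.725 -0.307] F [ 0.5 -1.7  0.3] w 0.0169 q [-0.5   0.71  0.58  1.83 -0.41  1.27  1.09]
[-0.0012071  -0.00033651  0.01561769] [ 0.72107565 -0.47942652  1.78288282]
-> [0.47  0.015 0.082] 1 rows
   [1.0, 0.7, 0.6, -0.003, 0.001, -0.049]
```

The tool has turned about 1.25 rad and the moment rise shows it is on the stop. I'll release, back off along the axis and look.

>>> {"op": "play_rows", "data": {
  "increments": [
    [0,0,0,0,0,-0.03,0],
    [0,0,0,0,0,0,0],
    [0,0,0,0,0,0,0],
    [0,0,0,0,0,0,0],
    [0,0,-10,0,0,0,0]
  ]
}}

```text
clock: 5.9
tcp_pos: [0.474, 0.0141, 0.0906]
orientation: [-0.949, -2.454, 0.182]
contact_force: [-0.6, -0.5, 0.7]
grip_width: 0.0852
```

>>> {"op": "play_rows", "data": {
  "increments": [
    [0,0,-40,0,0,0,0],
    [0,0,-45,0,0,0,0],
    [0,0,-45,0,0,0,0]
  ]
}}

```text
clock: 6.2
tcp_pos: [0.5366, 0.0073, 0.2051]
orientation: [-0.947, -2.445, 0.187]
contact_force: [1.5, 0.1, 0.2]
grip_width: 0.0857
```

```bash
python3 - <<'E'
from h import *
st()
f=grab_frame('wrist');cv2.imwrite('pics/wrist3.png',f['color'])
E
```

```text
6.2 [0.5366 0.0073 0.2051] z [-0.504  0.053 -0.862] y [ 0.592  0.748 -0.3  ] F [1.5 0.1 0.2] w 0.0857 q [-0.48  0.66  0.62  1.58 -0.35  1.57  1.07]
```

View pics/wrist3.png

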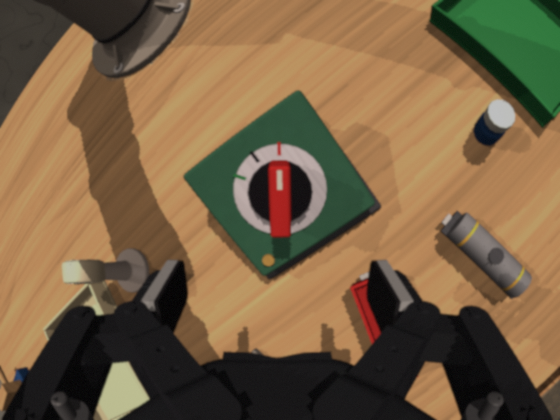

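The pointer now sits at the red mark (bar from (280,165) to (280,235)), so the knob is off and holds. Next is the tank wagon.

```bash
python3 - <<'E'
from h import *
plan([([.645,.136,.17],downR(97.5)),([.645,.136,.07],downR(97.5))])
E
```

```text
-> [0.645 0.136 0.17 ] 8 rows
   [0.6, 21.3, -1.0, -0.013, -0.066, -0.106]
   [-1.8, 21.2, -0.7, -0.013, -0.066, -0.106]
   [-4.0, 20.9, -0.2, -0.013, -0.066, -0.106]
   [-6.2, 20.4, 0.4, -0.013, -0.066, -0.106]
   [-8.3, 19.6, 1.1, -0.013, -0.066, -0.106]
   [-10.2, 18.6, 2.0, -0.013, -0.066, -0.106]
   [-12.0, 17.4, 3.0, -0.013, -0.066, -0.106]
   [-13.5, 16.0, 4.0, -0.013, -0.066, -0.106]
-> [0.645 0.136 0.07 ] 3 rows
   [0.0, 0.0, 33.3, 0.0, 0.0, 0.0]
   [0.0, 0.0, 33.3, 0.0, 0.0, 0.0]
   [0.0, 0.0, 33.3, 0.0, 0.0, 0.0]
```

>>> {"op": "play_rows", "data": {
  "increments": [
    [1,21,-1,-0.013,-0.066,-0.106,0],
    [-2,21,-1,-0.013,-0.066,-0.106,0],
    [-4,21,0,-0.013,-0.066,-0.106,0],
    [-6,20,0,-0.013,-0.066,-0.106,0],
    [-8,20,1,-0.013,-0.066,-0.106,0]
  ]
}}

```text
clock: 6.75
tcp_pos: [0.6138, 0.0842, 0.1928]
orientation: [-0.265, -2.959, 0.077]
contact_force: [-1.2, 0.3, 0.4]
grip_width: 0.0856
```

>>> {"op": "play_rows", "data": {
  "increments": [
    [-10,19,2,-0.013,-0.066,-0.106,0],
    [-12,17,3,-0.013,-0.066,-0.106,0],
    [-13,16,4,-0.013,-0.066,-0.106,0],
    [0,0,0,0,0,0,0]
  ]
}}

```text
clock: 7.15
tcp_pos: [0.6534, 0.1389, 0.1808]
orientation: [-0.248, 3.095, 0.002]
contact_force: [-0.3, -0.4, -0.3]
grip_width: 0.0857
```

```bash
python3 - <<'E'
from h import *
import pickle
st()
plan([([.645,.136,.17],downR(97.5)),([.645,.136,.012],downR(97.5))])
f=grab_frame('wrist');save(f,'wrist4');pickle.dump(f,open('Fw4.pkl','wb'))
E
```

```text
7.15 [0.6534 0.1389 0.1808] z [ 0.036  0.004 -0.999] y [-0.159  0.987 -0.002] F [-0.3 -0.4 -0.3] w 0.0857 q [-0.59  0.52  0.4   1.67 -0.23  0.96  1.62]
-> [0.645 0.136 0.17 ] 1 rows
   [9.1, -1.5, 10.4, -0.001, 0.036, 0.029]
-> [0.645 0.136 0.012] 4 rows
   [0.0, 0.0, 39.5, 0.0, 0.0, 0.0]
   [0.0, 0.0, 39.5, 0.0, 0.0, 0.0]
   [0.0, 0.0, 39.5, 0.0, 0.0, 0.0]
   [0.0, 0.0, 39.5, 0.0, 0.0, 0.0]
```

View pics/wrist4.png

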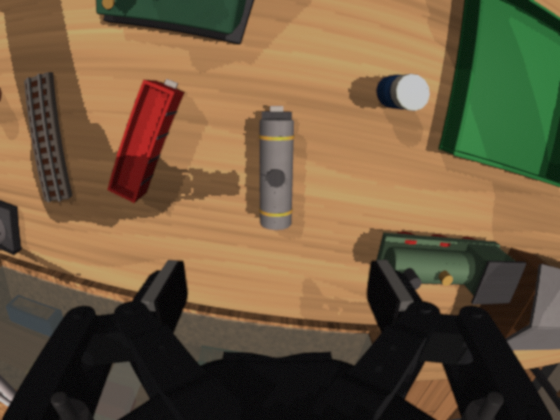

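The wrist view shows the tank hatch at (276,178), the tank running vertically from (277,111) to (276,228), and the red wagon at about (146,140).

```bash
cat >> h.py <<'E'
def fray(f,u,v,z):
    K=f['K'];x=(u-K[0,2])/K[0,0];y=(v-K[1,2])/K[1,1];t=np.hypot(x,y);s=np.tan(t)/t
    d=f['T'][:3,:3]@np.array([x*s,-y*s,-1]);o=f['T'][:3,3];return o+d*(z-o[2])/d[2]
E
python3 - <<'E'
from h import *
import pickle
f=pickle.load(open('Fw4.pkl','rb'))
for n_,u,v,z in[('hatch',276,178,.047),('top',277,111,.031),('bot',276,228,.040),('redTL',148,81,.046),('redTR',183,92,.046),('redBR',137,201,.046),('redBL',109,188,.046),('trkTL',26,74,.016),('trkTR',48,71,.016),('trkBR',71,198,.011),('trkBL',48,204,.011),('gtray near corner',441,150,.035),('gt',476,0,.035)]:
    print(n_,fray(f,u,v,z).round(4), world(f,u,v,True).round(4))
E
```

```text
hatch [0.6445 0.1373 0.047 ] [0.6448 0.1373 0.0457]
top [0.5882 0.1291 0.031 ] [0.589  0.1292 0.0165]
bot [0.6939 0.1452 0.04  ] [0.6917 0.1448 0.0452]
redTL [0.5747 0.014  0.046 ] [0.5747 0.0136 0.045 ]
redTR [0.5817 0.0475 0.046 ] [0.5827 0.0385 0.0149]
redBR [0.6863 0.0106 0.046 ] [ 7.055e-01 -9.200e-03 -5.000e-04]
redBL [ 0.6778 -0.0202  0.046 ] [ 0.6786 -0.0213  0.0439]
trkTL [ 0.5699 -0.1612  0.016 ] [ 5.698e-01 -1.762e-01  2.000e-04]
trkTR [ 0.5672 -0.1257  0.016 ] [ 5.669e-01 -1.395e-01 -5.000e-04]
trkBR [ 0.711  -0.0925  0.011 ] [ 0.7165 -0.1013 -0.0013]
trkBL [ 0.7245 -0.1302  0.011 ] [ 0.7305 -0.1404 -0.0012]
gtray near corner [0.5926 0.2895 0.035 ] [0.5945 0.3059 0.0064]
gt [0.4332 0.3005 0.035 ] [0.429  0.3057 0.0265]
```

>>> {"op": "play_rows", "data": {
  "increments": [
    [9,-1,20,0,0.036,0.025,0],
    [0,0,38,0,0,0,0],
    [0,0,38,0,0,0,0],
    [0,0,25,0,0,0,0],
    [0,0,0,0,0,0,0]
  ]
}}

```text
clock: 7.7
tcp_pos: [0.644, 0.1267, 0.0551]
orientation: [0.168, -3.125, 0.012]
contact_force: [-0.8, 0.7, -0.6]
grip_width: 0.0849
```

```bash
python3 - <<'E'
from h import *
st()
plan([([.645,.137,.012],downR(98))],smm=20)
E
```

```text
7.7 [0.644  0.1267 0.0551] z [-0.012 -0.008 -1.   ] y [-0.107  0.994 -0.007] F [-0.8  0.7 -0.6] w 0.0849 q [-0.54  0.68  0.36  1.74 -0.31  0.8   1.64]
-> [0.645 0.137 0.012] 3 rows
   [-0.9, 3.5, 14.3, -0.002, -0.004, -0.011]
   [-0.9, 3.4, 14.3, -0.002, -0.004, -0.011]
   [-0.8, 3.4, 14.3, -0.002, -0.004, -0.011]
```

>>> {"op": "play_rows", "data": {
  "increments": [
    [-1,9,2,-0.002,-0.004,-0.03,0],
    [0,1,18,0,0,0,0],
    [0,0,16,0,0,0,0],
    [0,0,5,0,0,0,0],
    [0,0,0,0,0,0,0]
  ]
}}

```text
clock: 8.2
tcp_pos: [0.645, 0.1357, 0.0129]
orientation: [0.21, -3.127, 0.01]
contact_force: [-0.3, 0.4, 0.8]
grip_width: 0.0853
```

```bash
python3 - <<'E'
from h import *
st()
plan([([.645,.137,.012],downR(98))],smm=20)
E
```

```text
8.2 [0.645  0.1357 0.0129] z [-0.007 -0.007 -1.   ] y [-0.134  0.991 -0.006] F [-0.3  0.4  0.8] w 0.0853 q [-0.53  0.73  0.33  1.74 -0.33  0.73  1.67]
-> [0.645 0.137 0.012] 1 rows
   [-0.2, 1.3, 0.9, -0.006, -0.008, -0.005]
```

>>> {"op": "play_rows", "data": {
  "increments": [
    [0,1,0,-0.006,-0.008,0,100],
    [0,0,0,0,0,0,180],
    [0,0,0,0,0,0,255],
    [0,0,0,0,0,0,255],
    [0,0,0,0,0,0,255]
  ],
  "force": 40
}}

```text
clock: 8.7
tcp_pos: [0.6463, 0.1367, 0.0151]
orientation: [-0.209, 3.131, 0.003]
contact_force: [-0.7, -0.0, -0.9]
grip_width: 0.0298
```

>>> {"op": "play_rows", "data": {
  "increments": [
    [0,0,0,0,0,0,255],
    [0,0,-20,0,0,0,255],
    [0,0,-40,0,0,0,255],
    [0,0,-45,0,0,0,255],
    [0,0,-40,0,0,0,255]
  ]
}}

```text
clock: 9.2
tcp_pos: [0.6409, 0.1357, 0.1572]
orientation: [0.209, -3.124, 0.003]
contact_force: [0.9, 1.0, 0.0]
grip_width: 0.0297
```

```bash
python3 - <<'E'
from h import *
st()
f=grab_frame('wrist');save(f,'wrist5')
f=grab_frame('scene');save(f,'scene5')
plan([([.4925,.428,.18],downR(91.3)),([.4925,.428,.019],downR(91.3))])
E
```

```text
9.2 [0.6409 0.1357 0.1572] z [-0.011 -0.003 -1.   ] y [-0.133  0.991 -0.001] F [0.9 1.  0. ] w 0.0297 q [-0.59  0.55  0.4   1.69 -0.25  0.97  1.61]
-> [0.492 0.428 0.18 ] 8 rows
   [14.0, 38.7, -2.2, 0.0, -0.0, 0.014]
   [14.6, 38.5, -2.2, 0.0, -0.0, 0.014]
   [15.1, 38.3, -2.2, 0.0, -0.0, 0.014]
   [15.6, 38.1, -2.2, 0.0, -0.0, 0.014]
   [16.2, 37.8, -2.2, 0.0, -0.0, 0.014]
   [16.7, 37.6, -2.2, 0.0, -0.0, 0.014]
   [17.2, 37.4, -2.2, 0.0, -0.0, 0.014]
   [17.7, 37.1, -2.3, 0.0, -0.0, 0.014]
-> [0.492 0.428 0.019] 4 rows
   [0.0, 0.0, 40.2, 0.0, 0.0, 0.0]
   [0.0, 0.0, 40.2, 0.0, 0.0, 0.0]
   [0.0, 0.0, 40.2, 0.0, 0.0, 0.0]
   [0.0, 0.0, 40.2, 0.0, 0.0, 0.0]
```

View pics/wrist5.png

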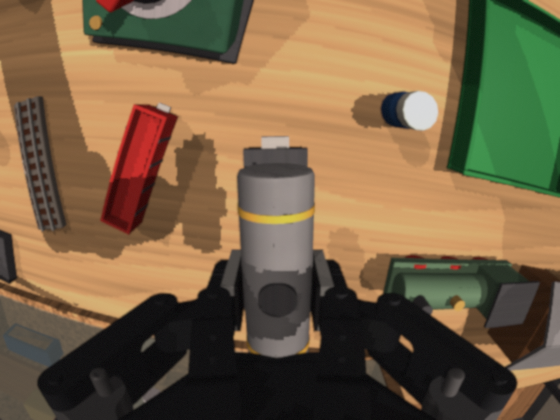

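View pics/scene5.png

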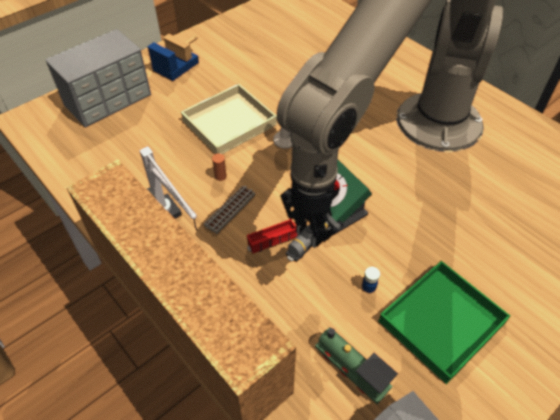

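The tank is held upright with its hatch centred between the pads at (278,297). I'll carry it to the green tray.

>>> {"op": "play_rows", "data": {
  "increments": [
    [14,39,-3,0,0,0.014,255],
    [15,38,-3,0,0,0.014,255],
    [15,38,-3,0,0,0.014,255],
    [16,38,-3,0,0,0.014,255],
    [16,38,-2,0,0,0.014,255]
  ]
}}

```text
clock: 9.8
tcp_pos: [0.5512, 0.3146, 0.176]
orientation: [-0.071, 3.137, -0.005]
contact_force: [-0.2, 0.6, -0.2]
grip_width: 0.0301
```

>>> {"op": "play_rows", "data": {
  "increments": [
    [17,38,-2,0,0,0.014,255],
    [17,37,-2,0,0,0.014,255],
    [18,30,-2,0,0,0.014,255],
    [0,0,0,0,0,0,255]
  ]
}}

```text
clock: 10.2
tcp_pos: [0.4867, 0.4294, 0.1789]
orientation: [0.018, -3.141, 0.002]
contact_force: [-0.9, 0.8, -1.2]
grip_width: 0.0299
```

```bash
python3 - <<'E'
from h import *
st()
plan([([.4925,.428,.019],downR(91.3))],smm=40)
f=grab_frame('top');cv2.imwrite('pics/top6.png',cv2.resize(f['color'][130:330,20:260],None,fx=3,fy=3))
E
```

```text
10.2 [0.4867 0.4294 0.1789] z [-0.    -0.001 -1.   ] y [-0.012  1.    -0.001] F [-0.9  0.8 -1.2] w 0.0299 q [-1.11  0.51  0.4   1.69 -0.23  0.99  0.96]
-> [0.492 0.428 0.019] 4 rows
   [-1.5, -0.3, 40.0, -0.0, -0.0, -0.003]
   [-1.5, -0.3, 40.0, -0.0, -0.0, -0.003]
   [-1.5, -0.4, 40.0, -0.0, -0.0, -0.003]
   [-1.5, -0.4, 40.0, -0.0, -0.0, -0.003]
```

View pics/top6.png

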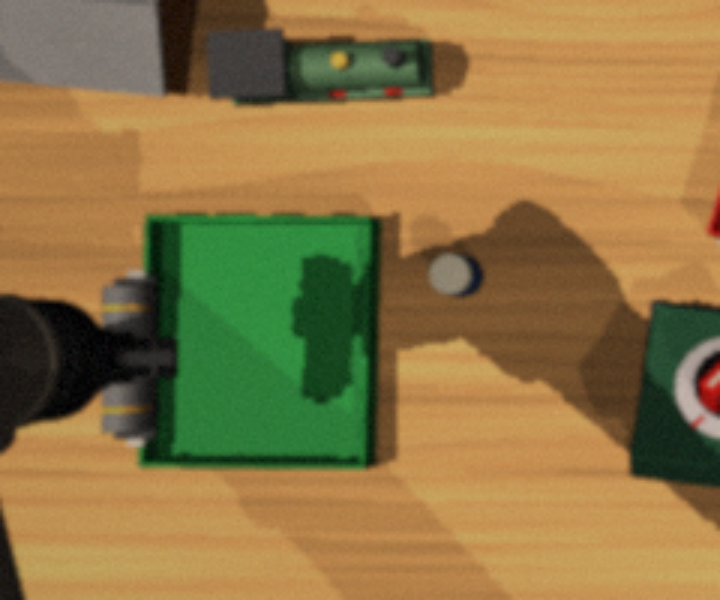

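>>> {"op": "play_rows", "data": {
  "increments": [
    [-1,0,40,0,0,0,255],
    [-1,0,40,0,0,0,255],
    [-1,0,38,0,0,0,255],
    [-1,0,25,0,0,0,255],
    [0,0,0,0,0,0,255]
  ]
}}

```text
clock: 10.75
tcp_pos: [0.4967, 0.4217, 0.0313]
orientation: [-0.008, 3.137, -0.006]
contact_force: [-0.5, -0.2, 0.1]
grip_width: 0.03
```

```bash
python3 - <<'E'
from h import *
st()
plan([([.4925,.428,.020],downR(91.3))],smm=10)
E
```

```text
10.75 [0.4967 0.4217 0.0313] z [ 0.004 -0.004 -1.   ] y [-0.005  1.    -0.004] F [-0.5 -0.2  0.1] w 0.03 q [-1.04  0.7   0.33  1.77 -0.31  0.73  1.03]
-> [0.492 0.428 0.02 ] 2 rows
   [2.1, 3.2, 5.6, -0.002, 0.002, -0.009]
   [2.1, 3.2, 5.6, -0.002, 0.002, -0.009]
```

>>> {"op": "play_rows", "data": {
  "increments": [
    [3,6,4,-0.003,0.003,-0.015,255],
    [0,0,4,0,0,0,255],
    [0,0,2,0,0,0,255],
    [0,0,0,0,0,0,255]
  ]
}}

```text
clock: 11.15
tcp_pos: [0.4966, 0.4274, 0.0242]
orientation: [-0.03, 3.137, 0.003]
contact_force: [0.4, 0.5, -0.6]
grip_width: 0.0295
```

>>> {"op": "play_rows", "data": {
  "increments": [
    [0,0,3,0,0,0,255],
    [0,0,2,0,0,0,255],
    [0,0,0,0,0,0,255]
  ]
}}

```text
clock: 11.45
tcp_pos: [0.4976, 0.4285, 0.021]
orientation: [-0.03, 3.134, 0.007]
contact_force: [0.4, -0.6, -0.6]
grip_width: 0.0299
```

>>> {"op": "play_rows", "data": {
  "increments": [
    [0,0,2,0,0,0,255],
    [0,0,1,0,0,0,255],
    [0,0,0,0,0,0,255]
  ]
}}

```text
clock: 11.75
tcp_pos: [0.498, 0.4289, 0.02]
orientation: [-0.03, 3.134, 0.009]
contact_force: [1.4, -1.0, -0.4]
grip_width: 0.0298
```

>>> {"op": "play_rows", "data": {
  "increments": [
    [0,0,4,0,0,0,255],
    [0,0,0,0,0,0,255]
  ]
}}

```text
clock: 11.95
tcp_pos: [0.4988, 0.4294, 0.0205]
orientation: [-0.029, 3.134, 0.012]
contact_force: [0.3, 0.2, -1.2]
grip_width: 0.0297
```

>>> {"op": "play_rows", "data": {
  "increments": [
    [0,0,0,0,0,0,110],
    [0,0,0,0,0,0,110],
    [0,0,0,0,0,0,110],
    [0,0,0,0,0,0,110]
  ]
}}

```text
clock: 12.35
tcp_pos: [0.4989, 0.4295, 0.02]
orientation: [-0.029, 3.134, 0.012]
contact_force: [-0.2, 0.4, 0.3]
grip_width: 0.0489
```

```bash
python3 - <<'E'
from h import *
st()
f=grab_frame('wrist');save(f,'wrist7')
E
```

```text
12.35 [0.4989 0.4295 0.02  ] z [ 0.008  0.008 -1.   ] y [-0.019  1.     0.008] F [-0.2  0.4  0.3] w 0.0489 q [-1.03  0.71  0.32  1.76 -0.32  0.71  1.05]
```

View pics/wrist7.png

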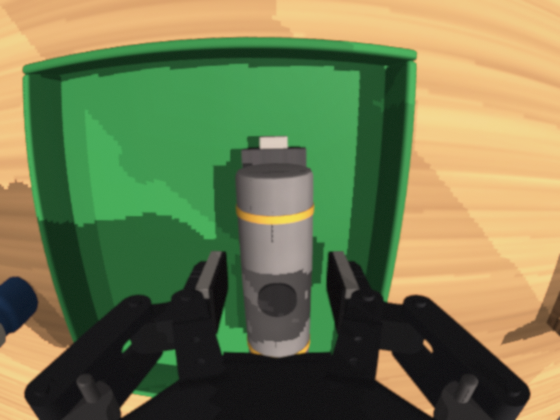

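The tank stands in the green tray with both pads clear. I'll lift and go to the red wagon.

>>> {"op": "play_rows", "data": {
  "increments": [
    [0,0,-15,0,0,0,110],
    [0,0,-40,0,0,0,110],
    [0,0,-45,0,0,0,0],
    [0,0,-45,0,0,0,0],
    [0,0,-15,0,0,0,0]
  ]
}}

```text
clock: 12.9
tcp_pos: [0.4962, 0.4265, 0.185]
orientation: [-0.028, 3.139, 0.003]
contact_force: [0.2, 0.3, -0.1]
grip_width: 0.0854
```

```bash
python3 - <<'E'
from h import *
st()
plan([([.60,.007,.19],downR(73.7))],smm=48)
E
```

```text
12.9 [0.4962 0.4265 0.185 ] z [ 0.003  0.002 -1.   ] y [-0.018  1.     0.002] F [ 0.2  0.3 -0.1] w 0.0854 q [-1.1   0.51  0.41  1.68 -0.23  1.    0.98]
-> [0.6   0.007 0.19 ] 10 rows
   [-9.6, -42.1, -0.6, 0.0, 0.0, 0.03]
   [-10.9, -41.8, -0.5, 0.0, 0.0, 0.03]
   [-12.2, -41.5, -0.5, 0.0, 0.0, 0.03]
   [-13.4, -41.1, -0.5, 0.0, 0.0, 0.03]
   [-14.6, -40.7, -0.5, 0.0, 0.0, 0.03]
   [-15.9, -40.2, -0.5, 0.0, 0.0, 0.03]
   [-17.1, -39.7, -0.5, 0.0, 0.0, 0.03]
   [-18.3, -39.2, -0.5, 0.0, 0.0, 0.03]
   [-19.4, -38.6, -0.5, 0.0, 0.0, 0.03]
   [-20.6, -38.0, -0.5, 0.0, 0.0, 0.03]
```

>>> {"op": "play_rows", "data": {
  "increments": [
    [-10,-42,-1,0,0,0.03,0],
    [-11,-42,-1,0,0,0.03,0],
    [-12,-42,-1,0,0,0.03,0],
    [-13,-41,-1,0,0,0.03,0],
    [-15,-41,0,0,0,0.03,0]
  ]
}}

```text
clock: 13.4
tcp_pos: [0.5503, 0.2207, 0.1978]
orientation: [0.192, 3.125, 0.026]
contact_force: [1.1, 0.0, -1.0]
grip_width: 0.0856
```

>>> {"op": "play_rows", "data": {
  "increments": [
    [-16,-40,0,0,0,0.03,0],
    [-17,-40,0,0,0,0.03,0],
    [-18,-39,0,0,0,0.03,0],
    [-19,-39,0,0,0,0.03,0],
    [0,0,0,0,0,0,0]
  ]
}}

```text
clock: 13.9
tcp_pos: [0.5948, 0.0373, 0.2022]
orientation: [0.404, 3.098, 0.029]
contact_force: [0.2, 0.4, 0.3]
grip_width: 0.0857
```

```bash
python3 - <<'E'
from h import *
import pickle
st()
f=grab_frame('wrist');save(f,'wrist8');pickle.dump(f,open('Fw8.pkl','wb'))
plan([([.631,.007,.10],downR(73.7))],smm=48)
E
```

```text
13.9 [0.5948 0.0373 0.2022] z [ 0.019  0.016 -1.   ] y [0.256 0.966 0.021] F [0.2 0.4 0.3] w 0.0857 q [-0.59  0.41  0.56  1.83 -0.28  0.96  1.4 ]
-> [0.631 0.007 0.1  ] 3 rows
   [-14.2, -8.6, 34.0, 0.008, 0.004, 0.01]
   [-14.4, -8.2, 34.0, 0.008, 0.004, 0.01]
   [-14.6, -7.8, 34.0, 0.008, 0.004, 0.01]
```

View pics/wrist8.png

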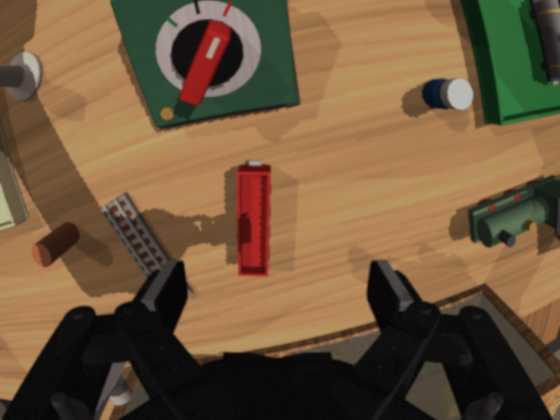

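```bash
python3 - <<'E'
from h import *
import pickle
f=pickle.load(open('Fw8.pkl','rb'))
P=np.array([fray(f,u,v,.046) for u,v in[(238,167),(270,167),(268,275),(239,275)]]);print(P.round(4),P.mean(0))
a=P[2]+P[3]-P[0]-P[1];print(np.degrees(np.arctan2(a[1],a[0])))
print([world(f,u,v,True).round(4) for u,v in[(240,200),(268,200),(255,220)]])
E
```

```text
[[ 0.5695  0.011   0.046 ]
 [ 0.5775  0.0397  0.046 ]
 [ 0.6874  0.0074  0.046 ]
 [ 0.6795 -0.0221  0.046 ]] [0.62848402 0.00898189 0.046     ]
-16.536873754762226
[array([0.6041, 0.0015, 0.0345]), array([0.6085, 0.0292, 0.044 ]), array([0.6307, 0.0091, 0.0279])]
```

>>> {"op": "play_rows", "data": {
  "increments": [
    [-14,-8,34,0.008,0.004,0.01,0],
    [-14,-8,34,0.008,0.004,0.01,0],
    [-14,-8,34,0.008,0.004,0.01,0],
    [0,0,20,0,0,0,0],
    [0,0,0,0,0,0,0]
  ]
}}

```text
clock: 14.45
tcp_pos: [0.6337, 0.0154, 0.0806]
orientation: [0.435, 3.106, 0.01]
contact_force: [1.2, 0.5, -0.7]
grip_width: 0.0853
```

```bash
python3 - <<'E'
from h import *
st()
plan([([.63,.008,.013],downR(73.5))],smm=20)
E
```

```text
14.45 [0.6337 0.0154 0.0806] z [ 0.006  0.006 -1.   ] y [0.275 0.961 0.007] F [ 1.2  0.5 -0.7] w 0.0853 q [-0.47  0.62  0.48  1.81 -0.4   0.8   1.51]
-> [0.63  0.008 0.013] 4 rows
   [0.4, -2.2, 16.9, 0.002, 0.001, 0.002]
   [0.4, -2.1, 16.9, 0.002, 0.001, 0.002]
   [0.4, -2.1, 16.9, 0.002, 0.001, 0.002]
   [0.4, -2.1, 16.9, 0.002, 0.001, 0.002]
```

>>> {"op": "play_rows", "data": {
  "increments": [
    [1,-8,2,0.005,0.004,0.008,0],
    [0,-1,22,0,0,0,0],
    [0,0,22,0,0,0,0],
    [0,0,16,0,0,0,0],
    [0,0,3,0,0,0,0]
  ]
}}

```text
clock: 14.95
tcp_pos: [0.6337, 0.0105, 0.0212]
orientation: [0.441, 3.102, 0.009]
contact_force: [-0.5, 0.6, 0.0]
grip_width: 0.0852
```

```bash
python3 - <<'E'
from h import *
st()
plan([([.63,.008,.013],downR(73.5))],smm=20)
E
```

```text
14.95 [0.6337 0.0105 0.0212] z [ 0.009  0.005 -1.   ] y [0.278 0.96  0.007] F [-0.5  0.6  0. ] w 0.0852 q [-0.42  0.7   0.43  1.83 -0.44  0.7   1.55]
-> [0.63  0.008 0.013] 1 rows
   [2.9, -3.5, 8.2, 0.007, 0.008, 0.006]
```

>>> {"op": "play_rows", "data": {
  "increments": [
    [3,-4,8,0.007,0.008,0.006,0],
    [0,0,3,0,0,0,60],
    [0,0,0,0,0,0,150],
    [0,0,0,0,0,0,255],
    [0,0,0,0,0,0,255]
  ]
}}

```text
clock: 15.45
tcp_pos: [0.6314, 0.0075, 0.0127]
orientation: [0.451, 3.106, 0.001]
contact_force: [1.1, 1.0, -0.1]
grip_width: 0.0313
```

>>> {"op": "play_rows", "data": {
  "increments": [
    [0,0,0,0,0,0,255],
    [0,0,0,0,0,0,255],
    [0,0,-20,0,0,0,255],
    [0,0,-40,0,0,0,255],
    [0,0,-45,0,0,0,255]
  ]
}}

```text
clock: 15.95
tcp_pos: [0.6261, 0.0079, 0.1141]
orientation: [-0.45, -3.099, 0.004]
contact_force: [0.7, 0.4, -0.7]
grip_width: 0.0316
```

```bash
python3 - <<'E'
from h import *
st()
f=grab_frame('wrist');save(f,'wrist9')
plan([([.61,.10,.19],downR(80)),([.4925,.348,.19],downR(91.3))])
E
```

```text
15.95 [0.6261 0.0079 0.1141] z [-0.01  -0.001 -1.   ] y [ 0.284  0.959 -0.004] F [ 0.7  0.4 -0.7] w 0.0316 q [-0.49  0.58  0.52  1.8  -0.36  0.87  1.49]
-> [0.61 0.1  0.19] 3 rows
   [15.4, 27.7, -22.6, 0.0, 0.0, -0.038]
   [14.3, 28.2, -22.6, 0.0, 0.0, -0.038]
   [13.3, 28.7, -22.6, 0.0, 0.0, -0.038]
-> [0.492 0.348 0.19 ] 7 rows
   [22.7, 32.0, 0.0, 0.0, 0.0, -0.028]
   [21.8, 32.6, 0.0, 0.0, 0.0, -0.028]
   [20.8, 33.2, 0.0, 0.0, 0.0, -0.028]
   [19.9, 33.8, 0.0, 0.0, 0.0, -0.028]
   [18.9, 34.3, 0.0, 0.0, 0.0, -0.028]
   [18.0, 34.8, 0.0, 0.0, 0.0, -0.028]
   [17.0, 35.3, 0.0, 0.0, 0.0, -0.028]
```

View pics/wrist9.png

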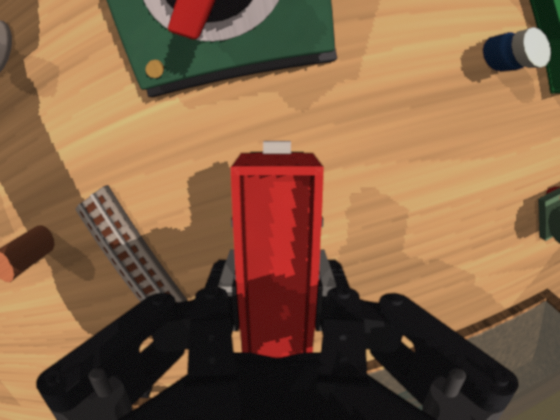

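The red wagon is held level and square between the pads, spanning (235,165) to (320,355). I'll carry it over.

>>> {"op": "play_rows", "data": {
  "increments": [
    [15,28,-25,0,0,-0.038,255],
    [14,28,-25,0,0,-0.038,255],
    [13,29,-25,0,0,-0.038,255],
    [23,32,0,0,0,-0.028,255],
    [22,33,0,0,0,-0.028,255]
  ]
}}

```text
clock: 16.5
tcp_pos: [0.5799, 0.1686, 0.2039]
orientation: [0.198, 3.125, 0.0]
contact_force: [1.5, 0.9, -1.2]
grip_width: 0.0312
```

>>> {"op": "play_rows", "data": {
  "increments": [
    [21,33,0,0,0,-0.028,255],
    [20,34,0,0,0,-0.028,255],
    [19,34,0,0,0,-0.028,255],
    [18,35,0,0,0,-0.028,255],
    [0,0,0,0,0,0,255]
  ]
}}

```text
clock: 17.0
tcp_pos: [0.5064, 0.3232, 0.2033]
orientation: [0.001, 3.131, 0.007]
contact_force: [-1.0, -0.1, -1.4]
grip_width: 0.0316
```

```bash
python3 - <<'E'
from h import *
st()
plan([([.4925,.346,.06],downR(91.3))],smm=40)
E
```

```text
17.0 [0.5064 0.3232 0.2033] z [ 0.01   0.005 -1.   ] y [0.    1.    0.005] F [-1.  -0.1 -1.4] w 0.0316 q [-1.03  0.4   0.46  1.8  -0.21  0.97  1.09]
-> [0.492 0.346 0.06 ] 4 rows
   [3.9, 5.5, 35.8, 0.001, 0.003, -0.006]
   [3.7, 5.6, 35.8, 0.001, 0.003, -0.006]
   [3.6, 5.7, 35.8, 0.001, 0.003, -0.006]
   [3.5, 5.7, 35.8, 0.001, 0.003, -0.006]
```

>>> {"op": "play_rows", "data": {
  "increments": [
    [6,10,20,0.002,0.004,-0.01,255],
    [5,8,38,0.002,0.004,-0.01,255],
    [2,4,36,0,0,0,255],
    [2,2,36,0,0,0,255],
    [0,0,0,0,0,0,255]
  ]
}}

```text
clock: 17.5
tcp_pos: [0.4922, 0.3505, 0.0707]
orientation: [-0.037, 3.135, 0.007]
contact_force: [-1.0, -1.0, -0.9]
grip_width: 0.0315
```

```bash
python3 - <<'E'
from h import *
import pickle
st()
plan([([.4925,.346,.018],downR(91.3))],smm=40)
f=grab_frame('wrist');save(f,'wrist10');pickle.dump(f,open('Fw10.pkl','wb'))
E
```

```text
17.5 [0.4922 0.3505 0.0707] z [ 0.006  0.004 -1.   ] y [-0.024  1.     0.004] F [-1.  -1.  -0.9] w 0.0315 q [-1.    0.58  0.37  1.88 -0.3   0.73  1.14]
-> [0.492 0.346 0.018] 2 rows
   [0.1, -2.4, 26.4, 0.002, 0.003, 0.0]
   [-0.0, -2.3, 26.4, 0.002, 0.003, 0.0]
```

View pics/wrist10.png

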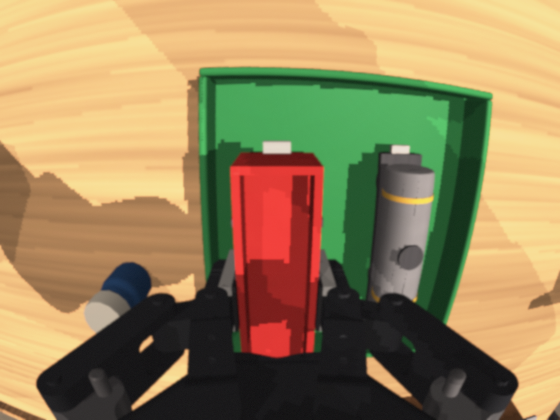

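The tank stands upright at (407,235) in the tray and the wagon is aligned left of it. I'll aim for y≈0.354, slightly nearer the tank, so the fingers clear the near wall.

>>> {"op": "play_rows", "data": {
  "increments": [
    [0,3,24,0.002,0.003,0,255],
    [0,1,20,0,0,0,255],
    [0,0,6,0,0,0,255],
    [0,0,0,0,0,0,255]
  ]
}}

```text
clock: 17.95
tcp_pos: [0.5014, 0.3567, 0.0307]
orientation: [-0.03, 3.125, 0.018]
contact_force: [-0.1, -0.3, -0.6]
grip_width: 0.0314
```

```bash
python3 - <<'E'
from h import *
st()
E
```

```text
17.95 [0.5014 0.3567 0.0307] z [ 0.016  0.012 -1.   ] y [-0.02   1.     0.011] F [-0.1 -0.3 -0.6] w 0.0314 q [-0.98  0.65  0.34  1.88 -0.34  0.66  1.16]
```

>>> {"op": "play_rows", "data": {
  "increments": [
    [4,-1,7,0.01,0.014,0,255],
    [0,0,6,0,0,0,255],
    [0,0,3,0,0,0,255],
    [0,0,0,0,0,0,255]
  ]
}}

```text
clock: 18.35
tcp_pos: [0.5, 0.3568, 0.0181]
orientation: [-0.029, 3.135, 0.007]
contact_force: [-0.2, 0.1, -0.3]
grip_width: 0.0316
```

```bash
python3 - <<'E'
from h import *
st()
E
```

```text
18.35 [0.5    0.3568 0.0181] z [ 0.006  0.005 -1.   ] y [-0.018  1.     0.005] F [-0.2  0.1 -0.3] w 0.0316 q [-0.97  0.67  0.34  1.87 -0.34  0.65  1.16]
```

>>> {"op": "play_rows", "data": {
  "increments": [
    [0,0,1,0,0,0,255],
    [0,0,0,0,0,0,115],
    [0,0,0,0,0,0,115],
    [0,0,0,0,0,0,115],
    [0,0,0,0,0,0,115]
  ]
}}

```text
clock: 18.85
tcp_pos: [0.5009, 0.3573, 0.0182]
orientation: [-0.029, 3.134, 0.009]
contact_force: [0.3, -0.2, -0.2]
grip_width: 0.0469
```

>>> {"op": "play_rows", "data": {
  "increments": [
    [0,0,-15,0,0,0,115],
    [0,0,-40,0,0,0,115],
    [0,0,-45,0,0,0,0],
    [0,0,-45,0,0,0,0],
    [0,0,-15,0,0,0,0]
  ]
}}

```text
clock: 19.35
tcp_pos: [0.4984, 0.3547, 0.1846]
orientation: [-0.027, 3.138, 0.003]
contact_force: [0.7, 0.0, -1.3]
grip_width: 0.0856
```

```bash
python3 - <<'E'
from h import *
st()
f=grab_frame('wrist');save(f,'wrist11')
plan([([.55,.10,.21],downR(97)),([.63,-.11,.21],downR(103))],smm=46)
E
```

```text
19.35 [0.4984 0.3547 0.1846] z [ 0.004  0.002 -1.   ] y [-0.017  1.     0.002] F [ 0.7  0.  -1.3] w 0.0856 q [-1.06  0.44  0.45  1.79 -0.23  0.96  1.07]
-> [0.55 0.1  0.21] 6 rows
   [-7.8, -42.6, -4.1, 0.001, 0.001, -0.017]
   [-7.1, -42.8, -4.1, 0.001, 0.001, -0.017]
   [-6.3, -42.9, -4.1, 0.001, 0.001, -0.017]
   [-5.6, -43.0, -4.1, 0.001, 0.001, -0.017]
   [-4.8, -43.1, -4.1, 0.001, 0.001, -0.017]
   [-4.0, -43.2, -4.1, 0.001, 0.001, -0.017]
-> [ 0.63 -0.11  0.21] 5 rows
   [-10.8, -43.6, 0.0, 0.0, 0.0, -0.021]
   [-9.8, -43.9, 0.0, 0.0, 0.0, -0.021]
   [-8.9, -44.0, 0.0, 0.0, 0.0, -0.021]
   [-8.0, -44.2, 0.0, 0.0, 0.0, -0.021]
   [-7.1, -44.4, 0.0, 0.0, 0.0, -0.021]
```

View pics/wrist11.png

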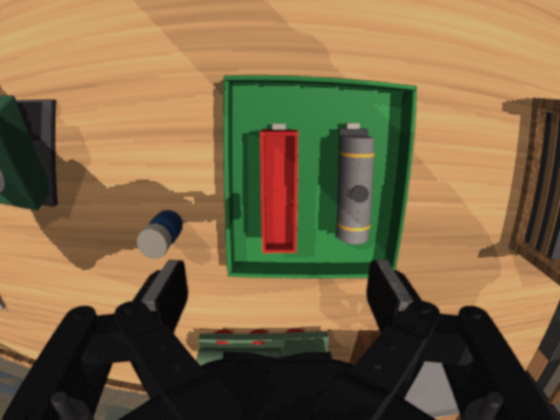

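Both wagons stand upright in the green tray, red at (279,190) and tank at (356,190). Next is the track.

>>> {"op": "play_rows", "data": {
  "increments": [
    [-8,-43,-4,0,0,-0.017,0],
    [-7,-43,-4,0,0,-0.017,0],
    [-6,-43,-4,0,0,-0.017,0],
    [-6,-43,-4,0,0,-0.017,0],
    [-5,-43,-4,0,0,-0.017,0]
  ]
}}

```text
clock: 19.9
tcp_pos: [0.5422, 0.1448, 0.2098]
orientation: [-0.189, 3.126, 0.017]
contact_force: [0.4, -0.5, -0.7]
grip_width: 0.0855
```

>>> {"op": "play_rows", "data": {
  "increments": [
    [-8,-44,0,0,0,-0.02,0],
    [-10,-44,0,0,0,-0.02,0],
    [-9,-44,0,0,0,-0.02,0],
    [-8,-44,0,0,0,-0.02,0],
    [-7,-44,0,0,0,-0.02,0]
  ]
}}

```text
clock: 20.4
tcp_pos: [0.6194, -0.0744, 0.2121]
orientation: [-0.352, 3.108, 0.021]
contact_force: [0.7, 0.8, 0.2]
grip_width: 0.0855
```

>>> {"op": "play_rows", "data": {
  "increments": [
    [0,0,0,0,0,0,0]
  ]
}}

```text
clock: 20.5
tcp_pos: [0.6198, -0.0832, 0.2132]
orientation: [-0.337, 3.109, 0.013]
contact_force: [0.3, -0.3, -0.4]
grip_width: 0.0853
```

```bash
python3 - <<'E'
from h import *
import pickle
st()
f=grab_frame('wrist');save(f,'wrist12');pickle.dump(f,open('Fw12.pkl','wb'))
f=grab_frame('scene');save(f,'scene12')
E
```

```text
20.5 [ 0.6198 -0.0832  0.2132] z [ 0.014  0.01  -1.   ] y [-0.214  0.977  0.007] F [ 0.3 -0.3 -0.4] w 0.0853 q [-0.35  0.44  0.52  1.74 -0.27  1.02  2.06]
```

View pics/wrist12.png

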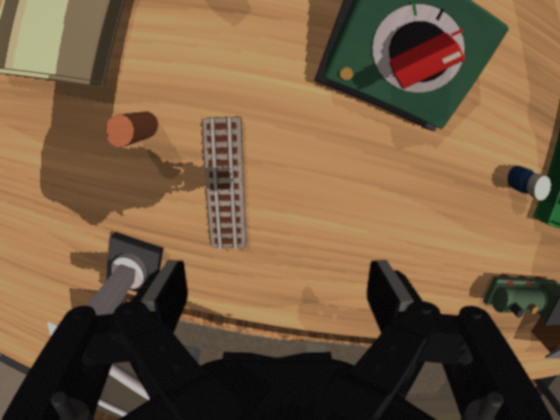

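View pics/scene12.png

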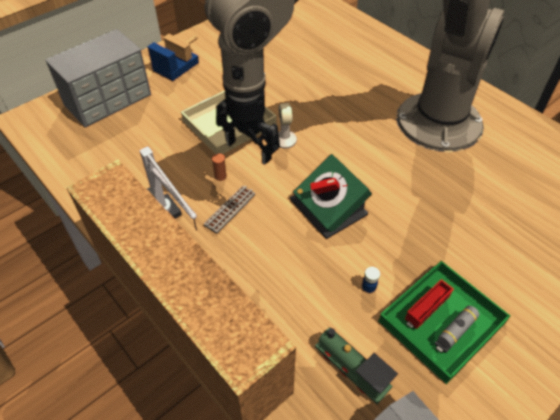

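```bash
python3 - <<'E'
from h import *
import pickle
f=pickle.load(open('Fw12.pkl','rb'))
cv2.imwrite('pics/c12.png',cv2.resize(f['color'][105:260,180:270],None,fx=3.8,fy=3.8,interpolation=cv2.INTER_CUBIC))
P=np.array([fray(f,u,v,.013) for u,v in[(203,118),(240,117),(244,246),(211,250)]]);print(P.round(4),P.mean(0))
a=P[2]+P[3]-P[0]-P[1];print(np.degrees(np.arctan2(a[1],a[0])), [np.linalg.norm(P[i]-P[i-1]).round(4) for i in range(4)])
print([world(f,u,v,True).round(4) for u,v in[(224,180),(215,200),(225,215)]])
for u,v in[(8,75),(103,84),(131,0)]: print('cream',fray(f,u,v,.035).round(4))
E
```

```text
[[ 0.5758 -0.1699  0.013 ]
 [ 0.5675 -0.1315  0.013 ]
 [ 0.7104 -0.1     0.013 ]
 [ 0.7244 -0.1374  0.013 ]] [ 0.64454315 -0.13470161  0.013     ]
12.37420127546912 [np.float64(0.1521), np.float64(0.0393), np.float64(0.1463), np.float64(0.0399)]
[array([ 0.6386, -0.136 ,  0.0095]), array([ 0.662 , -0.1417,  0.0137]), array([ 0.6786, -0.1281,  0.0098])]
cream [ 0.5522 -0.4335  0.035 ]
cream [ 0.5543 -0.2823  0.035 ]
cream [ 0.4615 -0.269   0.035 ]
```

View pics/c12.png

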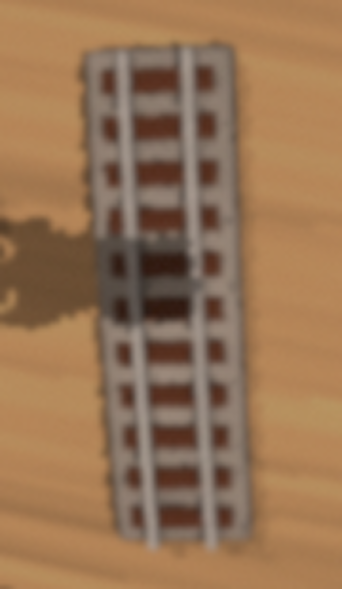

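The track sits squarely in the wrist view, with corners at about (203,118), (240,117), (244,246) and (211,250). The three views agree on a centre of (0.645,-0.135) and a yaw of 12.9°.

```bash
python3 - <<'E'
from h import *
plan([([.645,-.135,.09],downR(102.9))],smm=45)
E
```

```text
-> [ 0.645 -0.135  0.09 ] 4 rows
   [-2.6, -16.1, 30.5, 0.003, 0.004, -0.001]
   [-2.7, -16.0, 30.5, 0.003, 0.004, -0.001]
   [-2.8, -15.9, 30.6, 0.003, 0.004, -0.001]
   [-2.9, -15.8, 30.6, 0.003, 0.004, -0.001]
```

>>> {"op": "play_rows", "data": {
  "increments": [
    [-3,-18,20,0.003,0.004,0,0],
    [-3,-18,30,0.003,0.004,0,0],
    [-3,-18,32,0.003,0.004,0,0],
    [-3,-14,32,0.003,0.004,0,0],
    [0,0,5,0,0,0,0]
  ]
}}

```text
clock: 21.1
tcp_pos: [0.6493, -0.1276, 0.0921]
orientation: [-0.368, 3.117, 0.01]
contact_force: [-0.5, 0.2, -1.0]
grip_width: 0.0853
```

```bash
python3 - <<'E'
from h import *
st()
plan([([.645,-.135,.0],downR(102.9))],smm=25)
E
```

```text
21.1 [ 0.6493 -0.1276  0.0921] z [ 0.002  0.006 -1.   ] y [-0.233  0.972  0.006] F [-0.5  0.2 -1. ] w 0.0853 q [-0.21  0.64  0.45  1.72 -0.36  0.86  2.21]
-> [ 0.645 -0.135  0.   ] 4 rows
   [1.6, -1.7, 23.0, 0.001, 0.001, 0.002]
   [1.5, -1.7, 23.0, 0.001, 0.001, 0.002]
   [1.5, -1.6, 23.0, 0.001, 0.001, 0.002]
   [1.5, -1.6, 23.0, 0.001, 0.001, 0.002]
```

>>> {"op": "play_rows", "data": {
  "increments": [
    [5,-6,5,0.001,0.001,0.006,0],
    [2,-2,25,0,0,0,0],
    [0,0,25,0,0,0,0],
    [0,0,22,0,0,0,0],
    [0,0,0,0,0,0,0]
  ]
}}

```text
clock: 21.6
tcp_pos: [0.6464, -0.129, 0.0189]
orientation: [-0.369, 3.111, 0.013]
contact_force: [-0.5, 0.1, 0.6]
grip_width: 0.0852
```

```bash
python3 - <<'E'
from h import *
st()
plan([([.645,-.135,.0],downR(102.9))],smm=25)
E
```

```text
21.6 [ 0.6464 -0.129   0.0189] z [ 0.008  0.009 -1.   ] y [-0.234  0.972  0.007] F [-0.5  0.1  0.6] w 0.0852 q [-0.17  0.73  0.4   1.76 -0.41  0.73  2.25]
-> [ 0.645 -0.135  0.   ] 1 rows
   [2.9, -5.7, 18.8, 0.007, 0.009, 0.011]
```

>>> {"op": "play_rows", "data": {
  "increments": [
    [3,-6,10,0.007,0.009,0.011,0],
    [0,0,7,0,0,0,0],
    [0,0,4,0,0,0,0],
    [0,0,0,0,0,0,0]
  ]
}}

```text
clock: 22.0
tcp_pos: [0.6477, -0.1347, 0.0017]
orientation: [-0.354, 3.115, -0.002]
contact_force: [-0.5, 0.8, 0.0]
grip_width: 0.086
```

```bash
python3 - <<'E'
from h import *
st()
plan([([.645,-.135,.0],downR(102.9))],smm=25)
E
```

```text
22.0 [ 0.6477 -0.1347  0.0017] z [ 0.006 -0.001 -1.   ] y [-0.224  0.975 -0.002] F [-0.5  0.8  0. ] w 0.086 q [-0.16  0.76  0.39  1.76 -0.42  0.7   2.25]
-> [ 0.645 -0.135  0.   ] 1 rows
   [2.7, 0.3, 1.7, -0.002, 0.006, 0.001]
```

>>> {"op": "play_rows", "data": {
  "increments": [
    [2,0,2,0,0.005,0,60],
    [0,0,0,0,0,0,110],
    [0,0,0,0,0,0,160],
    [0,0,0,0,0,0,200],
    [0,0,0,0,0,0,200]
  ],
  "force": 40
}}

```text
clock: 22.5
tcp_pos: [0.6467, -0.1356, 0.0012]
orientation: [-0.354, 3.118, -0.004]
contact_force: [0.4, 0.0, -0.6]
grip_width: 0.0405
```

```bash
python3 - <<'E'
from h import *
st()
f=grab_frame('wrist');save(f,'wrist13')
E
```

```text
22.5 [ 0.6467 -0.1356  0.0012] z [ 0.004 -0.002 -1.   ] y [-0.224  0.975 -0.003] F [ 0.4  0.  -0.6] w 0.0405 q [-0.16  0.76  0.39  1.76 -0.42  0.7   2.25]
```

View pics/wrist13.png

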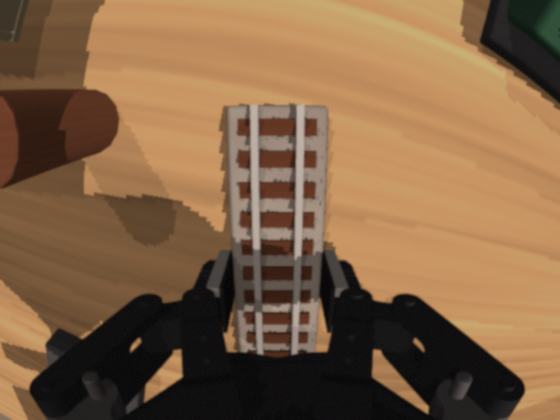

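The track is gripped at 40.5 mm, square between the pads from (230,107) to (327,350). I'll lift it.

>>> {"op": "play_rows", "data": {
  "increments": [
    [0,0,0,0,0,0,220],
    [0,0,-15,0,0,0,220],
    [0,0,-35,0,0,0,220],
    [0,0,-42,0,0,0,220],
    [0,0,-42,0,0,0,220]
  ]
}}

```text
clock: 23.05
tcp_pos: [0.6415, -0.1342, 0.1346]
orientation: [0.352, -3.112, -0.001]
contact_force: [0.1, -0.6, -1.3]
grip_width: 0.0409
```

```bash
python3 - <<'E'
from h import *
st()
f=grab_frame('wrist');save(f,'wrist14')
plan([([.455,-.3865,.17],downR(87.4))],smm=40)
E
```

```text
23.05 [ 0.6415 -0.1342  0.1346] z [-0.01  -0.001 -1.   ] y [-0.224  0.975  0.002] F [ 0.1 -0.6 -1.3] w 0.0409 q [-0.23  0.59  0.49  1.71 -0.33  0.94  2.18]
-> [ 0.455 -0.386  0.17 ] 8 rows
   [30.2, -25.3, -3.4, -0.0, 0.0, 0.034]
   [29.4, -26.3, -3.4, -0.0, 0.0, 0.034]
   [28.5, -27.2, -3.4, -0.0, 0.0, 0.034]
   [27.5, -28.2, -3.4, -0.0, 0.0, 0.034]
   [26.6, -29.1, -3.4, -0.0, 0.0, 0.034]
   [25.6, -30.0, -3.4, -0.0, 0.0, 0.034]
   [24.5, -30.8, -3.4, -0.0, 0.0, 0.034]
   [23.5, -31.6, -3.4, -0.0, 0.0, 0.034]
```

View pics/wrist14.png

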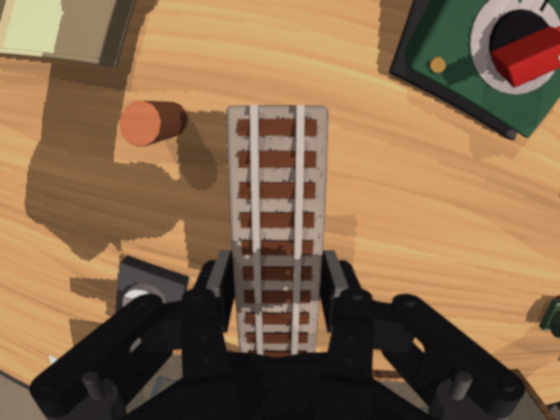

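The track lifted level and has not slipped in the pads. I'll carry it to the cream tray.

>>> {"op": "play_rows", "data": {
  "increments": [
    [30,-25,-8,0,0,0.034,220],
    [29,-26,-8,0,0,0.034,220],
    [28,-27,-8,0,0,0.034,220],
    [28,-28,-4,0,0,0.034,220],
    [27,-29,-3,0,0,0.034,220]
  ]
}}

```text
clock: 23.6
tcp_pos: [0.5306, -0.2896, 0.1823]
orientation: [-0.098, 3.124, -0.001]
contact_force: [0.7, -0.9, -0.5]
grip_width: 0.0404
```

>>> {"op": "play_rows", "data": {
  "increments": [
    [26,-30,-3,0,0,0.034,220],
    [25,-31,-3,0,0,0.034,220],
    [20,-28,0,0,0,0.034,220],
    [0,0,0,0,0,0,220]
  ]
}}

```text
clock: 24.0
tcp_pos: [0.4535, -0.3904, 0.1926]
orientation: [0.086, 3.12, -0.006]
contact_force: [0.3, -0.6, -0.5]
grip_width: 0.0407
```

```bash
python3 - <<'E'
from h import *
import pickle
st()
f=grab_frame('wrist');save(f,'wrist15');pickle.dump(f,open('Fw15.pkl','wb'))
plan([([.455,-.3865,.05],downR(87.4))],smm=40)
E
```

```text
24.0 [ 0.4535 -0.3904  0.1926] z [ 0.02  -0.004 -1.   ] y [ 0.055  0.998 -0.003] F [ 0.3 -0.6 -0.5] w 0.0407 q [ 0.13  0.44  0.64  1.83 -0.33  0.96  2.42]
-> [ 0.455 -0.386  0.05 ] 4 rows
   [0.9, 0.5, 35.6, -0.001, 0.005, -0.002]
   [0.7, 0.5, 35.6, -0.001, 0.005, -0.002]
   [0.5, 0.5, 35.6, -0.001, 0.005, -0.002]
   [0.3, 0.5, 35.6, -0.001, 0.005, -0.002]
```

View pics/wrist15.png

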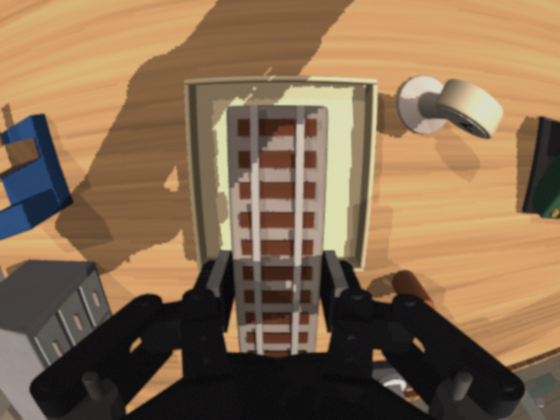

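```bash
python3 - <<'E'
from h import *
import pickle
f=pickle.load(open('Fw15.pkl','rb'))
P=np.array([fray(f,u,v,.035) for u,v in[(187,82),(376,80),(363,269),(203,265)]]);print(P.round(4),P.mean(0))
E
```

```text
[[ 0.3517 -0.4668  0.035 ]
 [ 0.3589 -0.2934  0.035 ]
 [ 0.5525 -0.3029  0.035 ]
 [ 0.5378 -0.4733  0.035 ]] [ 0.45024366 -0.38410421  0.035     ]
```

The tray corners from the wrist view agree with the top view, with the centre at about (0.454,-0.385). I'll lower the track.

>>> {"op": "play_rows", "data": {
  "increments": [
    [1,3,30,0,0.01,-0.004,220],
    [0,1,38,0,0.005,-0.002,220],
    [0,0,38,0,0.005,0,220],
    [0,0,25,0,0,0,220],
    [0,0,0,0,0,0,220]
  ]
}}

```text
clock: 24.55
tcp_pos: [0.4635, -0.3809, 0.0613]
orientation: [0.06, 3.131, -0.002]
contact_force: [0.1, 0.3, -0.4]
grip_width: 0.0408
```

```bash
python3 - <<'E'
from h import *
st()
plan([([.455,-.3865,.006],downR(87.4))],smm=40)
E
```

```text
24.55 [ 0.4635 -0.3809  0.0613] z [ 0.01  -0.002 -1.   ] y [ 0.038  0.999 -0.001] F [ 0.1  0.3 -0.4] w 0.0408 q [ 0.2   0.62  0.52  1.9  -0.45  0.73  2.52]
-> [ 0.455 -0.386  0.006] 2 rows
   [4.4, -2.9, 27.6, -0.001, 0.005, 0.004]
   [4.3, -2.9, 27.6, -0.001, 0.005, 0.004]
```

>>> {"op": "play_rows", "data": {
  "increments": [
    [8,-5,5,0,0.01,0.005,220],
    [2,-2,22,0,0.005,0,220],
    [0,0,16,0,0.003,0,220],
    [0,0,4,0,0,0,220],
    [0,0,0,0,0,0,220]
  ]
}}

```text
clock: 25.05
tcp_pos: [0.4568, -0.3888, 0.0179]
orientation: [-0.063, -3.139, 0.006]
contact_force: [-0.4, -0.7, -0.6]
grip_width: 0.0408
```

```bash
python3 - <<'E'
from h import *
st()
plan([([.455,-.3865,.006],downR(87.4))],smm=40)
E
```

```text
25.05 [ 0.4568 -0.3888  0.0179] z [-0.002 -0.004 -1.   ] y [ 0.04   0.999 -0.004] F [-0.4 -0.7 -0.6] w 0.0408 q [ 0.24  0.68  0.48  1.91 -0.49  0.66  2.56]
-> [ 0.455 -0.386  0.006] 1 rows
   [1.8, 2.3, 11.9, -0.004, -0.002, 0.005]
```

>>> {"op": "play_rows", "data": {
  "increments": [
    [2,2,8,-0.003,0,0,220],
    [0,0,5,0,0,0,220],
    [0,0,2,0,0,0,220],
    [0,0,0,0,0,0,220]
  ]
}}

```text
clock: 25.45
tcp_pos: [0.4562, -0.388, 0.0066]
orientation: [0.064, 3.138, -0.003]
contact_force: [-0.0, -0.3, -2.0]
grip_width: 0.0409
```

```bash
python3 - <<'E'
from h import *
st()
E
```

```text
25.45 [ 0.4562 -0.388   0.0066] z [ 0.003 -0.002 -1.   ] y [ 0.041  0.999 -0.002] F [-0.  -0.3 -2. ] w 0.0409 q [ 0.26  0.7   0.46  1.92 -0.5   0.64  2.57]
```

>>> {"op": "play_rows", "data": {
  "increments": [
    [0,0,1,0,0,0,220],
    [0,0,0,0,0,0,60],
    [0,0,0,0,0,0,60],
    [0,0,0,0,0,0,60],
    [0,0,0,0,0,0,60]
  ]
}}

```text
clock: 25.95
tcp_pos: [0.4567, -0.3883, 0.0058]
orientation: [0.064, 3.137, -0.004]
contact_force: [-0.0, -0.1, 0.1]
grip_width: 0.0654
```

>>> {"op": "play_rows", "data": {
  "increments": [
    [0,0,-15,0,0,0,60],
    [0,0,-40,0,0,0,60],
    [0,0,-45,0,0,0,60],
    [0,0,-45,0,0,0,60],
    [0,0,-30,0,0,0,60]
  ]
}}

```text
clock: 26.45
tcp_pos: [0.4532, -0.3863, 0.1853]
orientation: [-0.066, -3.136, -0.004]
contact_force: [1.3, 0.2, 0.1]
grip_width: 0.0652
```

>>> {"op": "play_rows", "data": {
  "increments": [
    [0,0,-20,0,0,0,60],
    [0,0,0,0,0,0,60]
  ]
}}

```text
clock: 26.65
tcp_pos: [0.4547, -0.3886, 0.2134]
orientation: [0.068, 3.137, -0.004]
contact_force: [-0.4, -0.2, 0.1]
grip_width: 0.0654
```

```bash
python3 - <<'E'
from h import *
import pickle
st()
F={n_:grab_frame(n_) for n_ in['scene','top','wrist']}
for k in F: save(F[k],k+'_end')
A=pickle.load(open('F0.pkl','rb'))
t=F['top'];s=F['scene']
print('trk',[world(t,u,v).round(4) for u,v in[]])
E
```

```text
26.65 [ 0.4547 -0.3886  0.2134] z [ 0.004 -0.003 -1.   ] y [ 0.043  0.999 -0.002] F [-0.4 -0.2  0.1] w 0.0654 q [ 0.11  0.42  0.66  1.8  -0.3   1.01  2.41]
trk []
```

View pics/top_end.png

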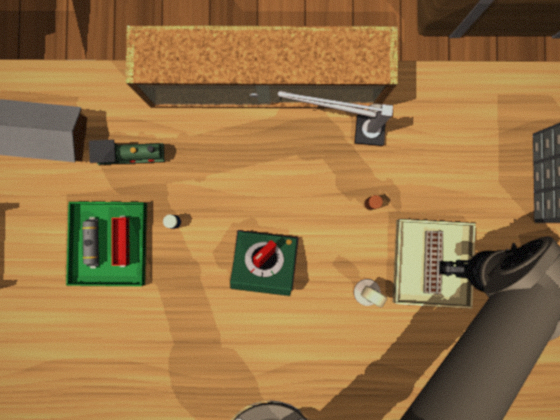

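View pics/scene_end.png

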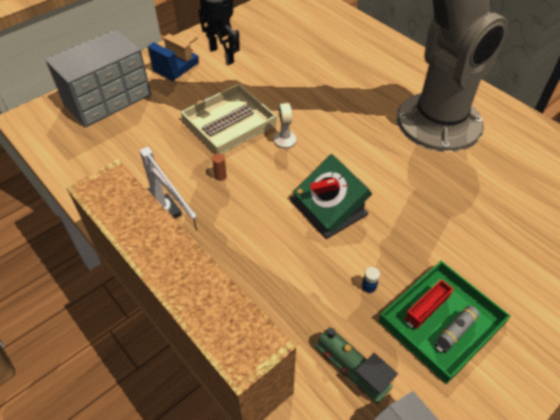

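View pics/wrist_end.png

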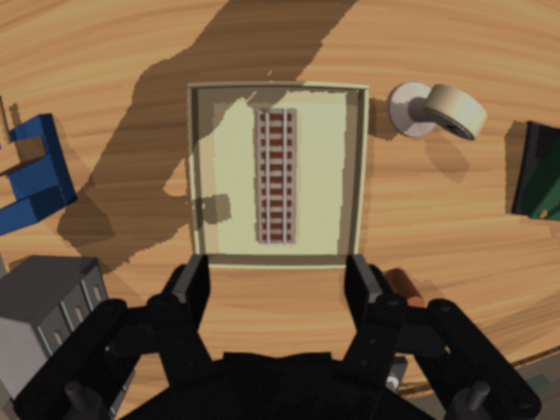

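All three pieces lie in their trays: track at (276,175) in the wrist view, wagons at (90,242) and (121,241) in the top view. The knob points at its off mark and the bystanders look unmoved. A last height check, then I'll hand in.

```bash
python3 - <<'E'
from h import *
t=grab_frame('top');w=grab_frame('wrist')
for nm,b in{'green tray':(.405,.58,.315,.46),'cream':(.37,.54,-.455,-.31)}.items():
    f=t if nm[0]=='g' else w
    v,u=np.mgrid[:420,:560]
    K=f['K'];x=(u-K[0,2])/K[0,0];y=(v-K[1,2])/K[1,1]
    if f is w: th=np.hypot(x,y)+1e-9;k=np.tan(th)/th;x=x*k;y=y*k
    d=f['depth'];P=np.stack([x*d,-y*d,-d],-1)@f['T'][:3,:3].T+f['T'][:3,3]
    m=(d>0)&(P[...,0]>b[0])&(P[...,0]<b[1])&(P[...,1]>b[2])&(P[...,1]<b[3])&(P[...,2]<.1)
    print(nm,'z pct 5/50/95/99.5',np.percentile(P[m][:,2],[5,50,95,99.5]).round(4))
a=cv2.imread('pics/top0.png').astype(int);c=t['color'].astype(int)
for n_,(x0,y0,x1,y1) in {'jar':(160,210,185,232),'pot':(362,190,388,212),'clock':(350,278,390,308),'engine':(85,138,168,166)}.items():
    print(n_,'mean absdiff',abs(a-c)[y0:y1,x0:x1].mean().round(1))
st()
r.hand_in()
E
```

```text
green tray z pct 5/50/95/99.5 [0.0007 0.0067 0.051  0.055 ]
cream z pct 5/50/95/99.5 [0.0025 0.004  0.0171 0.0205]
jar mean absdiff 6.8
pot mean absdiff 8.5
clock mean absdiff 3.9
engine mean absdiff 6.7
26.9 [ 0.4529 -0.3863  0.2079] z [-0.004  0.002 -1.   ] y [0.043 0.999 0.002] F [-0.2 -0.1 -0.4] w 0.0657 q [ 0.11  0.43  0.65  1.81 -0.3   1.01  2.41]
the job is handed in; nothing more can be done
```

I turned the isolator knob clockwise to its stop first. Then I set both wagons upright in the green tray, laid the track flat in the cream tray, and handed the job in at about 27 s of the 72 s allowed. No verdict is reported on hand-in.

- **Knob:** the pointer sat on the red off mark after I released it and was still there in the final pictures.
- **Wagons:** both look upright in the final pictures. Their tops measure about 51–55 mm, matching the 51–52 mm expected on the 5 mm tray floor to within the camera's few millimetres of error.
- **Track:** it lies flat, with its top at about 17–20 mm against 21 mm expected.
- **Bystanders:** jar, pot, clock and engine look unmoved next to the first top picture; the small differences there look like shadow and image noise. I did not measure them to the millimetre.
- **Robot:** it stands clear with the gripper open, at about 0.21 m over the cream tray, with contact force near zero.

No check failed. The only disagreement was between camera views, which placed the same point 2–8 mm apart, so I aimed each grasp from the close wrist view.

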